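Fence, load and run the shaker test of a wooden music-player case

ROBOT

A 6-joint arm with a two-finger parallel gripper is mounted at the origin on the work surface. World frame = base frame: x ahead of the robot, y to its left, z up, the work surface at z = 0. Lengths are in mm, angles in rad, forces in N, time in s.
With the tool pointing down it reaches from about 350 to 775 mm from the base axis. Payload 7.3 kg.
Tool frame: the origin (TCP) lies at the very end of the fingers, on their centre line; the grasp point (between the pads) lies 19 mm behind it (bot.tcp_to_grasp is the distance from the TCP to the grasp point, in mm); z points along the fingers, y is the direction in which the jaws open and shut (so a half turn about z gives the same grasp; the last joint's range is limited). The gripper opens to 92 mm and grips with 3 to 60 N. Pads are 19 mm wide; open, the fingers measure 130 mm over their backs; the gripper's body (75 mm by 190 mm) begins 47 mm behind the grasp point.
Start: joints at [-1.453, 0.342, 1.524, -0, 1.275, -0.146], TCP at [136.916, -506.852, 226.741] pointing down, gripper open.
Joint ranges: [-2.53, 2.53], [-0.77, 2.02], [0.04, 2.7], [-1, 4.14], [0.28, 2.66], [-3.11, 3.11]. Speed limits (rad/s): [2.57, 2.57, 3.14, 3.14, 3.14, 3.14].

INTERFACE

Orientations are given as [roll, pitch, yaw] about the fixed x, y, z axes, in that order (R = Rz(yaw) Ry(pitch) Rx(roll)).
In Python, from plant import bot gives the robot as it stands. The module is installed in compiled form; this text tells all that it offers.
- The arm moves only by the tool carry_out, never from a script. Its argument "motion" is a list of rows, each a list of 5 numbers: the closure, from 0 (fully open) to 1 (shut), then the shift along the tool's x, y, z in mm, then the turn about the tool's z in degrees. In form: [[claw, dx, dy, dz, spin], ...]. A call has 1 to 10 rows; each row is the pose to reach, as a shift and turn from the pose measured when the call began, along the tool's axes at that moment; what a row does not reach only later rows make up. A row lasts 1/8 s, in which the tool goes at most 62.5 mm and 10.7 degrees, less where a joint would pass 70% of its speed; a pose out of reach is approached as far as the arm can. A call with a gripper value outside its range is refused whole. The fingers move at their own pace and stop on an object; the grip force is fixed at half the most. Time passes only in rows, so rows that repeat a pose let the fingers close. It gives the time, the measured TCP pose, the force and the opening at its end, in the units of the state.
- bot.get_obs(): the state, without advancing time (a new reading comes with each control period).
- bot.capture(name): name is "scene" or "top" or "wrist"; returns a dict with "color" (420x560x3 uint8, red, green, blue), "depth" (420x560 float32, mm along the optical axis (not along the pixel's ray), 0 where there is no reading), "K" (3x3 intrinsics, pixels), "k1" (the pictures are not rectified: a ray, as slopes to the right and down, at radius r is drawn at 1 + k1 r^2 times it, then the intrinsics apply), "camera_from_world" (4x4, takes a point from world to camera coordinates). Camera axes: x right, y down, z forward; pixel columns grow to the right and rows downward; lengths in mm; the calibration is good to about 2 mm. A picture is of the moment at which its call begins.
- bot.close_job(): hands the job in, once; it reports no verdict.
The state is a dict: "time": time; "joint_positions": joint angles; "dq": joint speeds; "tau": joint torques, N m; "tool_pos": TCP position; "tcp_rot": TCP orientation; "contact_force": force on the tool from outside, world axes, zero at the start; "moment": the same for the moment, N m; "grip_width": finger opening in mm.
Only numpy, scipy, OpenCV 4.12 (cv2) and the standard library are available. Lean on these libraries where they do the work, as an engineer would, in place of code of your own. Each camera call takes 0.05 s, during which the arm holds its last target.

TASK

Set up the shaker stand and test the wooden case: first fit every hammer-head post that stands on the bench into the stand's slotted strut (lower the head through the slot until the flange rests on the lips, then give it a quarter turn so that the head catches under both lips). Then set the case upright, in the middle of the stand's rubber plate and square to it, let go of it, and press the small start button fully down, hold it down for a second and release it. Then move the case to the middle of the cork-topped outgoing board, let go, and press and hold the start button once more in the same way to re-arm the empty stand, leaving the posts locked in the strut, never pressing the wide stop button and leaving the jar and the wooden offcut where they are.

Things in the scene. Friction and masses are not known exactly. Their poses are not given: they have to be found in the camera images.
- stand: fixed shaker stand, grey base slab 300 (x) by 332 (y) by 12 mm, origin under its centre on the bench. The slotted strut lies along its y near its -x edge, the black rubber plate on its +x side.
- slot (a point): middle of the strut's slot, at the lips' top (46 mm up); axes as the stand's. Capped C-channel along y, 50 wide; slot 24 wide (x), usable y = -150 to 150 mm; lips 4 thick; channel under them 44 wide, 27 deep. A post enters anywhere, its x along the slot, till its flange stops it, origin 15 mm below this point; then turn it 90 deg either way (no end stop). 80 mm apart leaves room for fingers.
- plate (a point): centre of the top of the rubber plate, 150 (x) by 240 (y) mm, 30 mm above the bench; axes as the stand's.
- case: loose wooden case, 100 (x) by 170 (y) by 120 mm high, 0.42 to 0.78 kg, round loudspeaker on both broad faces; origin at the centre of its underside. Over its top runs a handle bar along y, 14 thick (x), 12 high, its middle 154 mm above the origin, 102 long on two legs, 28 mm of room under it: pinch across x at mid-bar.
- board: fixed outgoing board, plywood with a cork top, 180 (x) by 240 (y) by 6 mm; origin under its centre. It lies on one side of the stand, the case on the other. The case goes upon it in any yaw.
- start (a joint): travel of the start button: 0 released, 0.006 m fully down; a spring pushes it back, about 5 N fully down.
- start_top (a point): centre of the top of the start button, the small one (cap 26 mm across), facing up on the low grey control box (90 by 170 mm, 40 mm high); pressed straight down.
- stop (a joint): travel of the stop button, 0 released, 0.006 m down; leave it alone.
- stop_top (a point): centre of the top of the stop button, the wide one (cap 46 mm across), 86 mm beside the start button on the same box.
- post1: loose hammer-head post, 80 g, standing on its head; absent ones have no pose. Origin: centre of its underside. Going up: steel head 36 (x) by 19 (y) mm, 8 high; neck 17 across, to 15; round flange 34 across, 15 to 19; black flat grip 26 (x) by 14 (y), 19 to 55 (top). Pinch the grip across y at about 43 mm up. Head and grip are both broad along x.
- post2: loose hammer-head post, 80 g, standing on its head; absent ones have no pose. Origin: centre of its underside. Going up: steel head 36 (x) by 19 (y) mm, 8 high; neck 17 across, to 15; round flange 34 across, 15 to 19; black flat grip 26 (x) by 14 (y), 19 to 55 (top). Pinch the grip across y at about 43 mm up. Head and grip are both broad along x.
- post3: loose hammer-head post, 80 g, standing on its head; absent ones have no pose. Origin: centre of its underside. Going up: steel head 36 (x) by 19 (y) mm, 8 high; neck 17 across, to 15; round flange 34 across, 15 to 19; black flat grip 26 (x) by 14 (y), 19 to 55 (top). Pinch the grip across y at about 43 mm up. Head and grip are both broad along x.
- post4: loose hammer-head post, 80 g, standing on its head; absent ones have no pose. Origin: centre of its underside. Going up: steel head 36 (x) by 19 (y) mm, 8 high; neck 17 across, to 15; round flange 34 across, 15 to 19; black flat grip 26 (x) by 14 (y), 19 to 55 (top). Pinch the grip across y at about 43 mm up. Head and grip are both broad along x.
- jar: small lidded glass jar: bystander, leave where it is; origin at its underside or on it.
- offcut: small wooden offcut block, 40 by 50 by 30 mm: bystander, leave where it is; origin at its underside or on it.
There are look-alikes about, which are no part of the job. What is shaped like the post1 but red is not meant.

How it is judged (in metres and radians):
On the way, in this order (a step that is already met when the one before it is completed fails the run):
1. every post present is locked in the strut, head across the slot under the lips, upright (x of post1 in the frame of slot between -0.008 and 0.008 m and y of post1 in the frame of slot between -0.15 and 0.15 m and z of post1 in the frame of slot between -0.02 and -0.01 m and angle between the x axis of each of post1, post2, post3, post4 and the x axis of stand, either way round below 0.3 rad and angle between each of post1, post2, post3, post4's own z axis and vertical below 0.15 rad and x of post2 in the frame of slot between -0.008 and 0.008 m and y of post2 in the frame of slot between -0.15 and 0.15 m and z of post2 in the frame of slot between -0.02 and -0.01 m and x of post3 in the frame of slot between -0.008 and 0.008 m and y of post3 in the frame of slot between -0.15 and 0.15 m and z of post3 in the frame of slot between -0.02 and -0.01 m and x of post4 in the frame of slot between -0.008 and 0.008 m and y of post4 in the frame of slot between -0.15 and 0.15 m and z of post4 in the frame of slot between -0.02 and -0.01 m), for 0.2 s.
2. the case stands on the rubber plate, upright, square and let go (x of case in the frame of plate between -0.03 and 0.03 m and y of case in the frame of plate between -0.04 and 0.04 m and z of case in the frame of plate between -0.005 and 0.005 m and angle between case's own z axis and vertical below 0.08 rad and angle between the x axis of case and the x axis of stand, either way round below 0.25 rad and contact force between the fingers and case below 0.3 N), for 0.2 s.
3. the start button is held fully down while the case stands on the plate behind the locked posts (all of step 1 and value of joint start above 0.0045 m and x of case in the frame of plate between -0.03 and 0.03 m and y of case in the frame of plate between -0.04 and 0.04 m and z of case in the frame of plate between -0.005 and 0.005 m and angle between case's own z axis and vertical below 0.08 rad and angle between the x axis of case and the x axis of stand, either way round below 0.25 rad), for 0.5 s.
4. the start button is released (value of joint start below 0.001 m), for 0.1 s.
5. the case stands on the outgoing board, upright and let go (x of case in the frame of board between -0.045 and 0.045 m and y of case in the frame of board between -0.045 and 0.045 m and z of case in the frame of board between 0.001 and 0.011 m and angle between case's own z axis and vertical below 0.08 rad and linear speed of case below 0.03 m/s and contact force between the fingers and case below 0.3 N), for 0.2 s.
6. the start button is held fully down again while the case stands on the board (value of joint start above 0.0045 m and x of case in the frame of board between -0.045 and 0.045 m and y of case in the frame of board between -0.045 and 0.045 m and z of case in the frame of board between 0.001 and 0.011 m and angle between case's own z axis and vertical below 0.08 rad and linear speed of case below 0.03 m/s), for 0.5 s.
At the end, for the whole second after the job is handed in: every post is locked in the strut (origin 10 to 20 mm below the lips' top, x within 0.3 rad of across the slot, tilt under 0.15 rad); the case rests upright (0.08 rad) on the board, within 45 mm of its centre along x and y; the start button is up (all of step 1 and x of case in the frame of board between -0.045 and 0.045 m and y of case in the frame of board between -0.045 and 0.045 m and z of case in the frame of board between 0.001 and 0.011 m and angle between case's own z axis and vertical below 0.08 rad and linear speed of case below 0.03 m/s and value of joint start below 0.001 m); the robot touches nothing.
It fails at once if the stop button is pressed (value of joint stop above 0.002 m).
It fails at once if the case is tipped over (angle between case's own z axis and vertical above 0.7 rad).
It fails at once if a bystander is pushed away by more than 6 cm (distance of any of jar, offcut from where it was at the start of the episode above 0.06 m).
Of post1, post2, post3, post4 only 2 to 4 are there at a start; the rules pass over those that are not, and their reading is None.
At some moment in a run one of case may be knocked a few centimetres aside while the robot is not near it.
It also fails if it takes over 210 s, if anything falls off the work surface, if the arm or the gripper's body presses on something with over 40 N, if the wrist force passes 120 N, or if a joint passes its speed limit or range.

## Working session

There is one attempt and no reset: what is moved stays moved. The work goes in short steps, Python scripts to look and compute and a tool call to move; the robot and the scene stay as the last step left them, time stands still between calls to the robot, and variables do not carry over. Pictures are saved under pics/ and viewed, and the job is handed in when it is done.

Besides the shell and the picture viewer there is one more tool, called after ">>>" as name(argument=value, ...), one argument or row to a line, values as JSON. carry_out: Moves the arm, as the interface text tells. Its arguments: {"type":"object","properties":{"motion":{"type":"array","items":{"type":"array","items":{"type":"number"}}}},"required":["motion"]}

```bash
mkdir -p pics; cat > h.py <<'E'
import numpy as np, cv2, pickle
from plant import bot
def cap(n,fn=None):
    c=bot.capture(n)
    if fn: cv2.imwrite('pics/'+fn,c['color'][:,:,::-1])
    pickle.dump(c,open('last_%s.pkl'%n,'wb'))
    return c
def rays(c,uv):
    uv=np.asarray(uv,float).reshape(-1,2)
    K=c['K'];d=np.stack([(uv[:,0]-K[0,2])/K[0,0],(uv[:,1]-K[1,2])/K[1,1]],1)
    p=d.copy()
    for _ in range(20):
        p=d/(1+c['k1']*(p**2).sum(1,keepdims=True))
    return np.hstack([p,np.ones((len(p),1))])
def onplane(c,uv,z):
    T=np.linalg.inv(c['camera_from_world']);r=rays(c,uv)@T[:3,:3].T;o=T[:3,3]
    return o+r*((z-o[2])/r[:,2])[:,None]
def atdepth(c,uv):
    uv=np.asarray(uv).reshape(-1,2).astype(int)
    T=np.linalg.inv(c['camera_from_world']);r=rays(c,uv)
    return (r*c['depth'][uv[:,1],uv[:,0]][:,None])@T[:3,:3].T+T[:3,3]
def cloud(c):
    h,w=c['depth'].shape
    v,u=np.mgrid[:h,:w]
    P=atdepth(c,np.stack([u.ravel(),v.ravel()],1)).reshape(h,w,3)
    P[c['depth']==0]=np.nan
    return P
def project(c,P):
    P=np.asarray(P,float).reshape(-1,3);T=c['camera_from_world']
    q=P@T[:3,:3].T+T[:3,3];s=q[:,:2]/q[:,2:];s=s*(1+c['k1']*(s**2).sum(1,keepdims=True))
    return s*[c['K'][0,0],c['K'][1,1]]+[c['K'][0,2],c['K'][1,2]]
E
python3 - <<'E'
from h import *
for n in ['scene','top','wrist']:
    c=cap(n,n+'0.png'); T=np.linalg.inv(c['camera_from_world']); print(n,T[:3,3].round(),T[:3,2].round(2),c['K'][0,0],c['k1'])
print(bot.get_obs(),bot.tcp_to_grasp)
E
```

```text
scene [1582. -439. 1116.] [-0.7   0.29 -0.66] 493.8060187587691 -0.06297672432280774
top [ 385.  -17. 1118.] [ 0.1   0.02 -0.99] 442.1201586783931 -0.013790255059475601
wrist [ 216. -485.  384.] [-0.29 -0.08 -0.95] 317.4161756346361 -0.02479254233672424
{'time': 0.15, 'joint_positions': array([-1.45298028e+00,  3.42575448e-01,  1.52477018e+00,  1.08833655e-05,
        1.27540507e+00, -1.45977610e-01]), 'dq': array([ 4.62108653e-04,  2.75935659e-04, -2.35645915e-03, -3.30033796e-04,
       -1.25023184e-03,  1.01220930e-05]), 'tau': array([ 1.06073912e-03, -4.31467724e+01, -2.44352585e+01,  7.17654498e-02,
        5.38106589e-02, -8.90109891e-05]), 'tool_pos': array([ 136.89218946, -506.53429724,  226.20755453]), 'tcp_rot': array([-3.14044844e+00, -1.78745841e-04,  2.63790377e-01]), 'contact_force': array([-0.33643415,  0.4516441 , -0.47997804]), 'moment': array([ 0.00928674, -0.0437969 , -0.00688938]), 'grip_width': 91.56689328192195} 18.8
```

View pics/scene0.png

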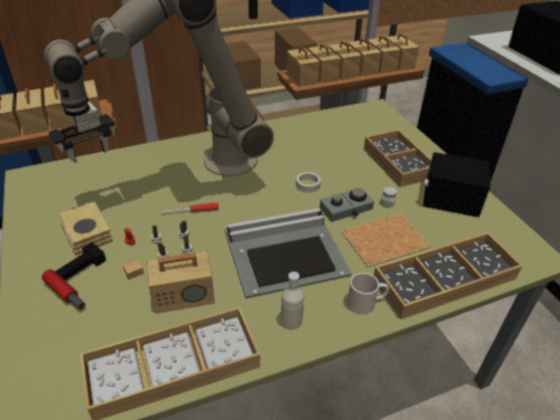

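View pics/top0.png

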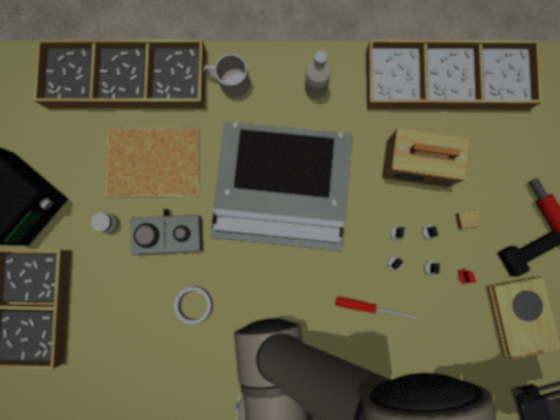

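Candidates in the top view:
- **Posts:** black ones at (398,232), (430,231), (395,263) and (432,267). The red one at (466,275) is excluded.
- **Case:** the handled one at (430,157). The handle-less speaker box at (525,315) is excluded.
- **Buttons:** small start at (181,233), wide stop at (146,236).
- **Board:** cork at (153,162).

I'll check these in close crops.

```bash
python3 - <<'E'
from h import *
c=pickle.load(open('last_top.pkl','rb'));im=c['color'][:,:,::-1]
a=cv2.resize(im[215:295,375:485],None,fx=7,fy=7,interpolation=cv2.INTER_CUBIC)[:, :]
cv2.imwrite('pics/crop1.png',cv2.resize(im[210:295,375:485],(770,595),interpolation=cv2.INTER_CUBIC))
cv2.imwrite('pics/crop2.png',cv2.resize(im[110:260,95:365],(800,444),interpolation=cv2.INTER_CUBIC))
P=cloud(c)
for n,u,v in [('p1',398,233),('p2',430,232),('p3',395,264),('p4',433,267),('red',466,275),('case',430,140),('handle',437,152),('start',181,233),('stop',146,236),('board',153,162),('plate',284,163),('strutlip',280,219),('box',163,245),('bench',300,290),('jar',103,222),('offcut',469,219)]:
    print(n,P[v,u].round(1))
E
```

```text
p1 [ 437.3 -273.1   57. ]
p2 [ 440.9 -352.    48.6]
p3 [ 363.6 -264.9   57.1]
p4 [ 357.4 -356.5   51.4]
red [ 339.  -437.4   43.6]
case [ 648.3 -334.4  120.3]
handle [ 610.3 -335.4  163. ]
start [431.7 246.   63.3]
stop [423.6 330.7  61.8]
board [615.6 338.7   7.3]
plate [610.9   1.7  29.1]
strutlip [469.    9.7  45.8]
box [402.9 294.9  40.8]
bench [295.8 -41.1   3.6]
jar [456.4 437.6  60.1]
offcut [ 474.5 -453.2   32.2]
```

View pics/crop1.png

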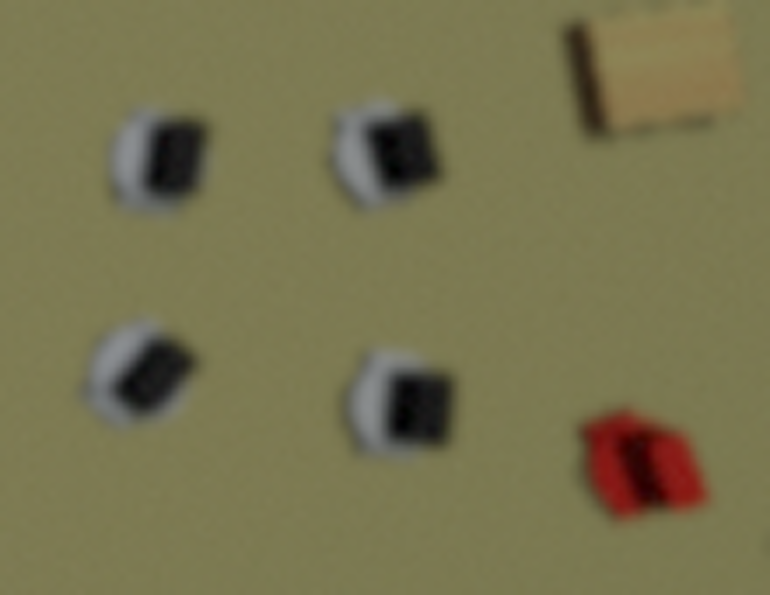

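View pics/crop2.png

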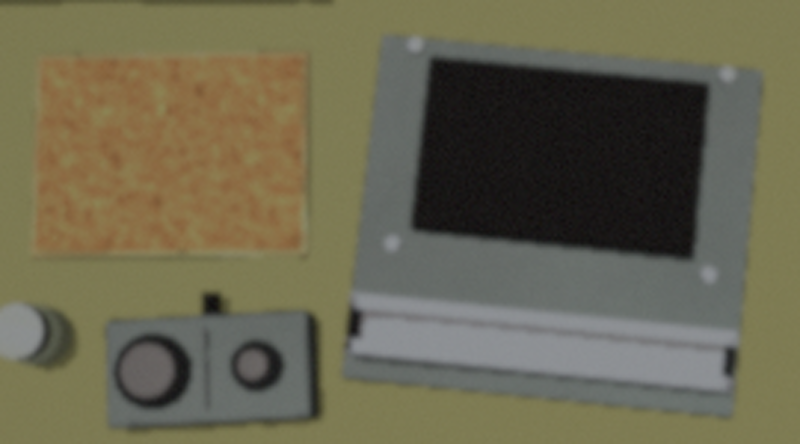

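```bash
cat >> h.py <<'E'
def rect(c,mask,z):
    """contours -> minAreaRect in world on plane z"""
    cs,_=cv2.findContours(mask.astype(np.uint8),cv2.RETR_EXTERNAL,cv2.CHAIN_APPROX_NONE)
    out=[]
    for k in cs:
        if len(k)<8: continue
        W=onplane(c,k.reshape(-1,2),z)[:,:2].astype(np.float32)
        (x,y),(w,h),a=cv2.minAreaRect(W)
        if w<h: w,h,a=h,w,a+90
        a=(a+90)%180-90
        out.append((round(x,1),round(y,1),round(w,1),round(h,1),round(a,1),k.reshape(-1,2).mean(0).round().tolist()))
    return out
def delta(target,yaw=None):
    """target TCP world -> tool shift + spin deg"""
    from scipy.spatial.transform import Rotation as Ro
    o=bot.get_obs();R=Ro.from_euler('xyz',o['tcp_rot']).as_matrix()
    d=R.T@(np.asarray(target,float)-o['tool_pos'])
    s=0 if yaw is None else np.degrees((o['tcp_rot'][2]-yaw+np.pi)%(2*np.pi)-np.pi)
    return d.round(1),round(float(s),1)
E
python3 - <<'E'
from h import *
c=pickle.load(open('last_top.pkl','rb'));im=c['color'].astype(int)
mx=im.max(2)
m=np.zeros(mx.shape,bool);m[215:290,375:450]=True
print('posts');[print(r) for r in rect(c,(mx<60)&m,55)]
m[:]=0;m[110:260,205:360]=True
print('plate');[print(r) for r in rect(c,(mx<50)&m,30)]
m[:]=0;m[100:210,95:210]=True
cork=(im[:,:,0]-im[:,:,2]>60)&m
cork=cv2.morphologyEx(cork.astype(np.uint8),cv2.MORPH_CLOSE,np.ones((5,5)))
print('board');[print(r) for r in rect(c,cork,6)]
cv2.imwrite('pics/crop3.png',cv2.resize(c['color'][200:255,205:355,::-1],(795,292),interpolation=cv2.INTER_CUBIC))
P=cloud(c)
print(P[205:250,280,0].round(0),P[205:250,280,2].round(0))
print(mx[205:250,280])
E
```

```text
posts
(355.2, -358.8, 19.4, 16.6, -1.2, [434.0, 268.0])
(365.1, -268.7, 24.3, 14.3, -39.0, [396.0, 263.0])
(438.7, -277.1, 21.9, 16.7, -0.9, [400.0, 232.0])
(441.9, -355.2, 21.8, 18.3, 17.2, [432.0, 232.0])
plate
(439.7, -138.9, 14.7, 2.4, -0.1, [341.0, 232.0])
(469.9, 173.5, 17.4, 5.0, 1.5, [214.0, 219.0])
(611.5, 2.3, 235.6, 148.1, 84.8, [284.0, 163.0])
board
(617.8, 342.3, 229.2, 168.8, -88.7, [152.0, 162.0])
[507. 504. 502. 499. 497. 494. 491. 489. 486. 484. 482. 477. 473. 471.
 469. 467. 467. 464. 461. 459. 456. 454. 452. 449. 446. 444. 440. 437.
 435. 433. 430. 428. 426. 424. 422. 419. 417. 414. 412. 409. 407. 404.
 402. 399. 397.] [11. 13. 15. 12. 12. 12. 16. 17. 15. 15. 11. 43. 52. 48. 46. 46. 14. 16.
 13. 18. 14. 17. 11. 16. 15. 15. 50. 48. 43. 43. 46. 47. 14. 14. 12. 14.
 12.  8. 11. 14.  1.  1. -3.  1. -1.]
[110 111 111 110 111 110 111 111 112 117 130 142 147 147 144 136 127 134
 143 147 149 149 148 148 149 148 148 148 148 142 133 113 102 108 110 110
 111 110 108 106 111 122 125 126 125]
```

View pics/crop3.png

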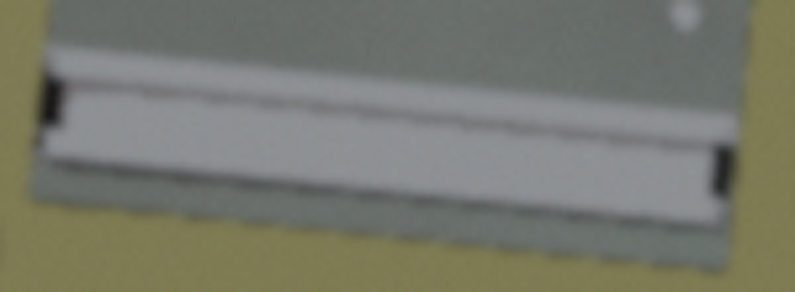

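```bash
python3 - <<'E'
from h import *
print(delta([370,-315,215],0.0))
c=pickle.load(open('last_top.pkl','rb'))
for col in (230,280,330):
  mx=c['color'].max(2)[205:250,col]
for col,rows in ((280,(215,220.5,230.5,236.5)),):
  print(onplane(c,[(col,r) for r in rows],46))
E
```

```text
(array([ 275. , -124.1,   11.4]), 15.1)
[[478.74808483   9.79061919  46.        ]
 [465.33230936   9.6326719   46.        ]
 [441.02513866   9.34657993  46.        ]
 [426.49296587   9.17558933  46.        ]]
```

>>> carry_out(
  motion=[
    [0,55,-25,2,5],
    [0,110,-50,4,10],
    [0,165,-75,7,15],
    [0,220,-100,9,15],
    [0,275,-124,11,15],
    [0,275,-124,11,15],
    [0,275,-124,11,15],
    [0,275,-124,11,15],
  ],
)

```text
time: 1.15
tool_pos: [369.1, -316.1, 215.3]
tcp_rot: [-3.141, 0.0, 0.0]
contact_force: [-0.8, -0.0, -0.3]
grip_width: 91.8
```

```bash
python3 - <<'E'
from h import *
c=cap('wrist','w1.png'); print(bot.get_obs()['tool_pos'],bot.get_obs()['tcp_rot'])
E
```

```text
[ 369.05197916 -316.13831687  215.37776899] [-3.14051974e+00  3.49550544e-04 -3.13731090e-04]
```

View pics/w1.png

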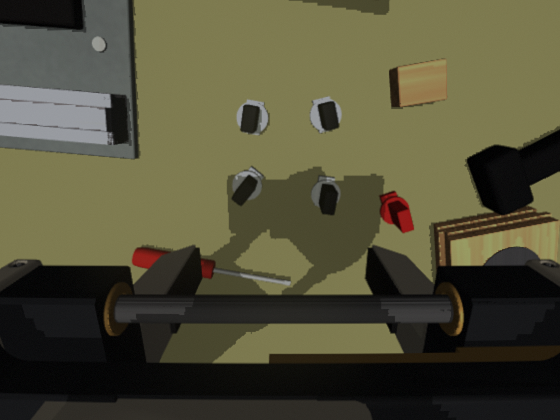

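The wrist view shows four black posts at (251,118), (327,115), (245,188) and (328,197), with the red one at (397,212). I'll zoom in.

```bash
python3 - <<'E'
from h import *
c=pickle.load(open('last_wrist.pkl','rb'));im=c['color']
cv2.imwrite('pics/w1c.png',cv2.resize(im[90:220,220:355,::-1],(623,600),interpolation=cv2.INTER_CUBIC))
P=cloud(c); 
for b in [(251,118),(327,115),(245,188),(328,197)]:
    u,v=b;Q=P[v-28:v+28,u-28:u+28].reshape(-1,3);Q=Q[(Q[:,2]>49)&(Q[:,2]<62)]
    (x,y),(w,h),a=cv2.minAreaRect(Q[:,:2].astype(np.float32))
    if w<h:w,h,a=h,w,a+90
    print(b,len(Q),np.round([x,y,w,h,(a+90)%180-90],1),Q.mean(0).round(1))
E
```

```text
(251, 118) 402 [ 438.2 -282.4   26.1   14.1   -9.4] [ 438.5 -282.7   55. ]
(327, 115) 411 [ 441.3 -361.4   26.    14.1   13.3] [ 441.4 -361.1   54.9]
(245, 188) 333 [ 363.1 -274.4   26.    14.   -39.3] [ 363.7 -274.6   54.8]
(328, 197) 339 [ 352.9 -365.2   26.    14.3   -7.6] [ 353.7 -364.7   54.7]
```

View pics/w1c.png

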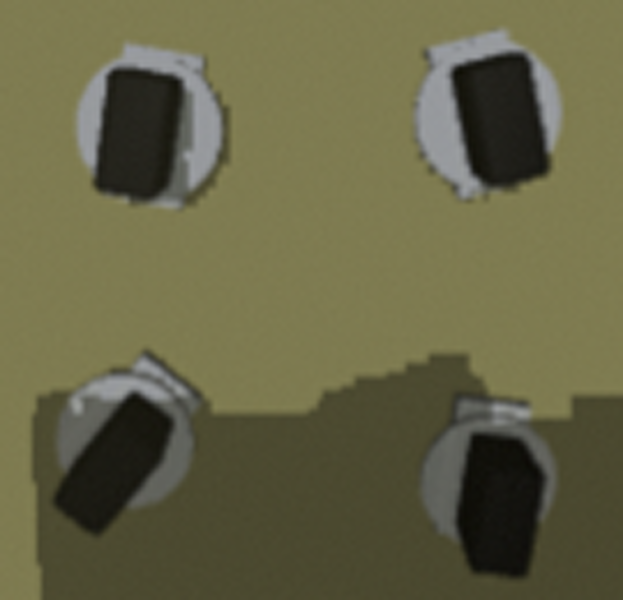

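```bash
python3 - <<'E'
from h import *
print(delta([438.3,-282.5,24],np.radians(-9.4)))
E
```

```text
(array([ 69.3, -33.5, 191.4]), 9.4)
```

>>> carry_out(
  motion=[
    [0.5,35,-17,50,5],
    [0.5,69,-33.5,100,9.4],
    [0.5,69,-33.5,120,9.4],
    [0.5,69,-33.5,120,9.4],
    [0.5,69,-33.5,155,9.4],
    [0.5,69,-33.5,191,9.4],
    [0.5,69,-33.5,191,9.4],
    [0.5,69,-33.5,191,9.4],
  ],
)

```text
time: 2.2
tool_pos: [438.6, -283.8, 26.2]
tcp_rot: [3.141, -0.002, -0.165]
contact_force: [0.3, 0.1, -0.9]
grip_width: 45.9
```

```bash
python3 - <<'E'
from h import *
c=cap('wrist','w2.png'); o=bot.get_obs();print(o['tool_pos'],o['tcp_rot'],o['grip_width'],delta([438.3,-282.5,24],np.radians(-9.4)))
E
```

```text
[ 438.8113172  -283.79924821   26.41683507] [ 3.14073910e+00 -2.47158039e-03 -1.65169050e-01] 45.958560671767096 (array([-0.7, -1.2,  2.4]), -0.1)
```

View pics/w2.png

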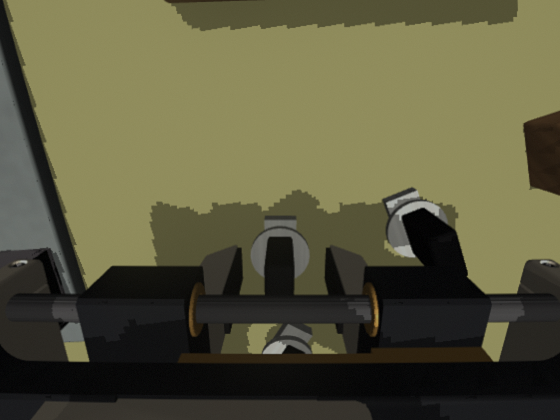

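The post grip sits between the fingers at (280,260). I'll close and lift.

>>> carry_out(
  motion=[
    [0.5,-0.5,-1,2,0],
    [0.5,-0.5,-1,2,0],
    [1,-0.5,-1,2,0],
    [1,-0.5,-1,2,0],
    [1,-0.5,-1,2,0],
    [1,-0.5,-1,2,0],
    [1,-0.5,-1,-40,0],
    [1,-0.5,-1,-80,0],
    [1,-0.5,-1,-110,0],
    [1,-0.5,-1,-110,0],
  ],
)

```text
time: 3.5
tool_pos: [439.3, -283.5, 138.5]
tcp_rot: [3.138, -0.007, -0.165]
contact_force: [-1.1, -1.2, -1.5]
grip_width: 13.7
```

```bash
python3 - <<'E'
from h import *
a=np.radians(84.5)
for s in (-118,-40,40,118):
  print(s,[453+s*np.cos(a)-0.096*9.5,s*np.sin(a)+2.5])
print(delta([441,-120,135],a))
print(delta([441,-120,135],np.radians(-95.5)))
E
```

```text
-118 [np.float64(440.77820120261356), np.float64(-114.95675140732709)]
-40 [np.float64(448.2541698991911), np.float64(-37.31584793468715)]
40 [np.float64(455.92183010080896), np.float64(42.31584793468715)]
118 [np.float64(463.3977987973865), np.float64(119.95675140732709)]
(array([ -25.2, -161.5,    2.8]), -94.0)
(array([ -25.2, -161.5,    2.8]), 86.0)
```

>>> carry_out(
  motion=[
    [1,-10,-40,0,-10],
    [1,-25,-80,0,-20],
    [1,-25,-120,0,-30],
    [1,-25,-161,2,-40],
    [1,-25,-161,2,-50],
    [1,-25,-161,2,-60],
    [1,-25,-161,2,-70],
    [1,-25,-161,2,-80],
    [1,-25,-161,2,-94],
    [1,-25,-161,2,-94],
  ],
)

```text
time: 4.75
tool_pos: [440.2, -120.1, 134.3]
tcp_rot: [3.138, 0.003, 1.479]
contact_force: [0.4, -0.3, -0.9]
grip_width: 14.1
```

```bash
python3 - <<'E'
from h import *
c=cap('wrist','w3.png'); o=bot.get_obs();print(o['tool_pos'],o['tcp_rot'],o['grip_width'],o['joint_positions'])
P=cloud(c);np.save('Pw3.npy',P)
z=P[:,:,2]
cv2.imwrite('pics/w3z.png',np.nan_to_num(np.clip(z*4,0,255)).astype(np.uint8))
E
```

```text
[ 440.2339508  -120.15634838  134.33636915] [3.13789763e+00 2.99212593e-03 1.47983445e+00] 13.749720908180622 [-0.43354513  0.32124008  1.84286944 -0.00190786  0.97299855 -0.34151853]
```

View pics/w3.png

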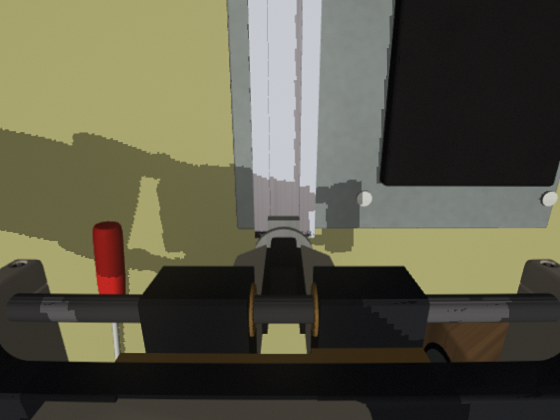

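View pics/w3z.png

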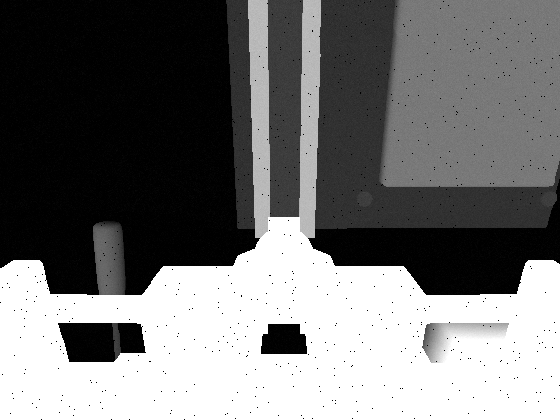

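The depth picture shows the lips (columns about 250–268 and 302–320) and the held post's head at (284,217). I'll fit the slot line and the head's position from it.

```bash
python3 - <<'E'
from h import *
c=pickle.load(open('last_wrist.pkl','rb'))
P=cloud(c)
L=[];
# per row inner lip edges
e=[]
for v in range(5,205,4):
    z=P[v,:,2]; lip=(z>42)&(z<50)
    us=np.where(lip[235:335])[0]+235
    l=us[us<285];r=us[us>285]
    if len(l)>5 and len(r)>5:
        e.append([v,l.max()+.5,r.min()-.5,l.min()-.5,r.max()+.5])
e=np.array(e)
A=[onplane(c,e[:,[k,0]],46)[:,:2] for k in (1,2,3,4)]
fit=[np.polyfit(a[:,1],a[:,0],1) for a in A]
for f in fit: print(f, np.degrees(np.arctan(f[0])), 'x at y=0,-118,118:',np.polyval(f,[0,-118,118]).round(1))
m=(np.array(fit[0])+np.array(fit[1]))/2; print('centre',m,np.polyval(m,[-118,-40,40,118]))
np.save('slot.npy',m)
# plate region
q=P.reshape(-1,3);z=q[:,2]
for n,lo,hi in (('lip',42,50),('plate',26,33)):
    s=q[(z>lo)&(z<hi)]; print(n,len(s),s.min(0).round(1),s.max(0).round(1),np.median(s[:,2]))
# plate edges: corner etc
# head of post in hand
Q=P[205:262,255:315].reshape(-1,3)
print(np.round(P[214:232:2,284],1))
h=Q[(Q[:,2]>105)&(Q[:,2]<122)]
print(len(h),h.min(0),h.max(0),h.mean(0))
print('caps top pix')
E
python3 - <<'E'
import sys; sys.path.insert(0,'.')
from h import *
c=pickle.load(open('last_wrist.pkl','rb'))
cv2.imwrite('pics/w3c.png',cv2.resize(c['color'][195:275,225:345,::-1],(780,520),interpolation=cv2.INTER_CUBIC))
E
```

```text
[9.11926131e-02 4.39319001e+02] 5.2105399663331795 x at y=0,-118,118: [439.3 428.6 450.1]
[9.12291238e-02 4.63157046e+02] 5.212614616857498 x at y=0,-118,118: [463.2 452.4 473.9]
[8.92486503e-02 4.25964912e+02] 5.100058428904475 x at y=0,-118,118: [426.  415.4 436.5]
[8.75421948e-02 4.76143617e+02] 5.0030438013841 x at y=0,-118,118: [476.1 465.8 486.5]
centre [9.12108684e-02 4.51238023e+02] [440.47514089 447.58958863 454.8864581  462.00090584]
lip 8744 [ 413.7 -292.    42. ] [643.1  33.1  50. ] 46.206215013212116
plate 31563 [ 256.6 -293.1   26. ] [676.7  28.6  33. ] 30.182424891678693
[[ 439.  -133.1   15.8]
 [ 438.8 -135.    15.9]
 [ 441.2 -101.4  113.9]
 [ 441.2 -101.6  117. ]
 [ 441.1 -102.2  118.7]
 [ 441.  -103.6  118.2]
 [ 440.9 -104.8  118.3]
 [ 441.1 -102.2  128. ]
 [ 441.  -102.5  130.3]]
365 [ 431.28527186 -108.08665421  110.20867799] [ 450.24388092 -100.26591081  119.78767348] [ 440.80151774 -102.94638994  117.06203856]
caps top pix
```

View pics/w3c.png

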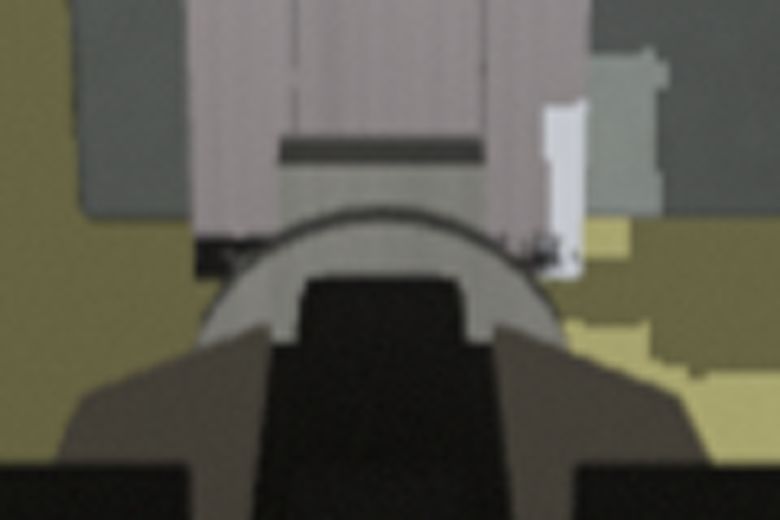

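```bash
python3 - <<'E'
from h import *
print(delta([443.2,-100.4,80],np.radians(84.8)))
E
```

```text
(array([20.1,  1. , 54.3]), -0.0)
```

>>> carry_out(
  motion=[
    [1,20,1,10,0],
    [1,20,1,30,0],
    [1,20,1,54,0],
    [1,20,1,54,0],
    [1,20,1,54,0],
  ],
)

```text
time: 5.42
tool_pos: [443.3, -100.6, 80.4]
tcp_rot: [3.138, 0.003, 1.479]
contact_force: [0.0, -1.2, -1.1]
grip_width: 13.9
```

```bash
python3 - <<'E'
from h import *
c=cap('wrist','w4.png'); o=bot.get_obs();print(o['tool_pos'],o['tcp_rot'],o['contact_force'],delta([443.2,-100.4,55],np.radians(84.8)))
cv2.imwrite('pics/w4c.png',cv2.resize(c['color'][175:275,215:355,::-1],(784,560),interpolation=cv2.INTER_CUBIC))
P=cloud(c)
z=P[:,:,2]
Q=P[180:262,235:335].reshape(-1,3);h=Q[(Q[:,2]>57)&(Q[:,2]<66)]
print(len(h),h.min(0),h.max(0),h.mean(0))
E
```

```text
[ 443.59461473 -100.70371832   80.76994997] [3.13713115 0.00323188 1.47945413] [ 0.34454107  0.13384258 -0.8824784 ] (array([ 0.3, -0.5, 25.8]), -0.0)
367 [434.33339461 -88.67011426  57.15359952] [453.28568635 -80.56559905  65.99188564] [443.80140697 -83.33055983  63.25259122]
```

View pics/w4c.png

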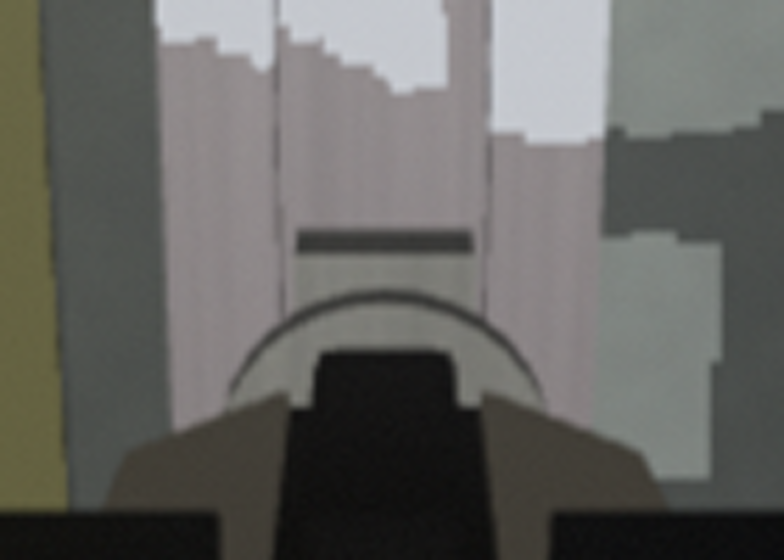

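The head is centred on the slot to within about 0.1 mm (443.8 against 443.8), so I'm lowering it.

>>> carry_out(
  motion=[
    [1,0,-0.2,10,0],
    [1,0,-0.2,20,0],
    [1,0,-0.2,24,0],
    [1,0,-0.2,26,0],
    [1,0,-0.2,26.5,0],
    [1,0,-0.2,26.5,0],
  ],
)

```text
time: 6.22
tool_pos: [443.1, -100.6, 55.1]
tcp_rot: [3.138, 0.003, 1.48]
contact_force: [-4.6, 1.4, 11.9]
grip_width: 14.2
```

>>> carry_out(
  motion=[
    [1,0,0,-0.7,5],
    [1,0,0,-0.7,15],
    [1,0,0,-0.7,25],
    [1,0,0,-0.7,35],
    [1,0,0,-0.7,45],
    [1,0,0,-0.7,55],
    [1,0,0,-0.7,65],
    [1,0,0,-0.7,75],
    [1,0,0,-0.7,85],
    [1,0,0,-0.7,90],
  ],
)

```text
time: 7.48
tool_pos: [443.2, -100.7, 55.8]
tcp_rot: [3.138, -0.004, -0.095]
contact_force: [-0.3, -0.4, -0.9]
grip_width: 13.6
```

>>> carry_out(
  motion=[
    [1,0,0,0,2],
    [1,0,0,0,2],
  ],
)

```text
time: 7.72
tool_pos: [443.3, -100.7, 55.8]
tcp_rot: [3.138, -0.004, -0.13]
contact_force: [-0.5, 0.1, -1.0]
grip_width: 14.1
```

```bash
python3 - <<'E'
from h import *
c=cap('wrist','w5.png'); o=bot.get_obs();print(o['tool_pos'],np.degrees(o['tcp_rot']),o['contact_force'],o['moment'],o['grip_width'])
E
```

```text
[ 443.27237896 -100.69193565   55.8484479 ] [179.81873314  -0.24967388  -7.39197439] [ 0.65694723 -0.91505054 -0.07558442] [ 0.08976464  0.05359098 -0.00260491] 13.530063653869927
```

View pics/w5.png

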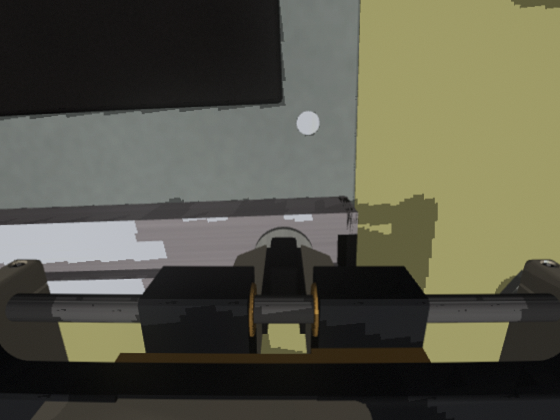

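The post is turned, with its flange at (284,245) on the strut. I'll release it and lift away.

>>> carry_out(
  motion=[
    [0.5,0,0,0,0],
    [0.5,0,0,0,0],
    [0.5,0,0,0,0],
    [0.5,0,0,0,0],
    [0.5,0,0,-30,0],
    [0.5,0,0,-70,0],
    [0.5,0,0,-110,0],
    [0.5,0,0,-110,0],
  ],
)

```text
time: 8.78
tool_pos: [444.6, -100.9, 168.6]
tcp_rot: [3.137, -0.011, -0.129]
contact_force: [-0.1, -0.8, -0.5]
grip_width: 45.4
```

```bash
python3 - <<'E'
from h import *
c=cap('wrist','w6.png'); o=bot.get_obs();print(o['tool_pos'],np.degrees(o['tcp_rot']),o['grip_width'])
print(delta([363.4,-274.5,120],np.radians(-39.3)),delta([363.4,-274.5,120],np.radians(-39.3+180)))
P=cloud(c);Q=P.reshape(-1,3);Q=Q[(Q[:,2]>80)&(Q[:,2]<92)&(abs(Q[:,0]-443)<30)&(abs(Q[:,1]+100)<30)]
if len(Q)>20: print(cv2.minAreaRect(Q[:,:2].astype(np.float32)),Q[:,2].mean())
E
```

```text
[ 443.40215941 -100.52384344  166.80497869] [179.77784038  -0.40972893  -7.39353316] 46.15226705357808
(array([-57.3, 182.6,  47.1]), 31.9) (array([-57.3, 182.6,  47.1]), -148.1)
((443.5580139160156, -101.42650604248047), (13.072060585021973, 25.416339874267578), 82.41130828857422) 85.89373818833931
```

View pics/w6.png

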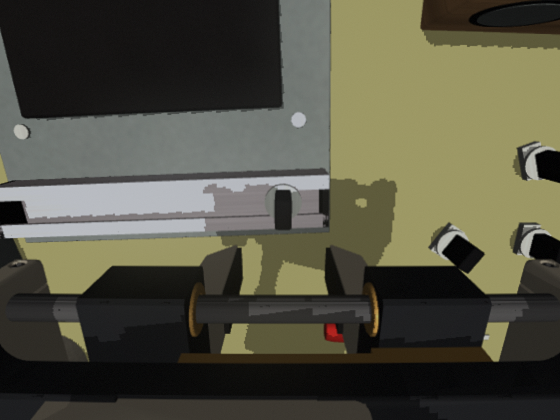

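Post 1 is locked: top at 86 mm as expected, about 2° from square. Next is the post at (363,-274).

>>> carry_out(
  motion=[
    [0.5,-20,60,0,10],
    [0.5,-40,120,0,20],
    [0.5,-57,182,10,30],
    [0.5,-57,182,47,32],
    [0.5,-57,182,47,32],
    [0.5,-57,182,47,32],
  ],
)

```text
time: 9.57
tool_pos: [364.0, -273.3, 120.2]
tcp_rot: [-3.141, -0.007, -0.686]
contact_force: [0.5, 0.8, 0.9]
grip_width: 46.1
```

```bash
python3 - <<'E'
from h import *
print(bot.get_obs()['tool_pos'],delta([363.4,-274.5,24],np.radians(-39.3)))
E
```

```text
[ 363.9867299  -273.28331414  120.23011714] (array([-0.4,  1.4, 96.2]), 0.0)
```

>>> carry_out(
  motion=[
    [0.5,0,1.4,50,0],
    [0.5,0,1.4,96,0],
    [0.5,0,1.4,96,0],
    [0.5,0,1.4,96,0],
    [1,0,1.4,97,0],
    [1,0,1.4,97,0],
    [1,0,1.4,97,0],
    [1,0,1.4,97,0],
  ],
)

```text
time: 10.58
tool_pos: [363.8, -274.9, 23.6]
tcp_rot: [-3.141, -0.008, -0.686]
contact_force: [-0.7, -0.0, 4.6]
grip_width: 13.7
```

>>> carry_out(
  motion=[
    [1,0,0,-50,0],
    [1,0,0,-100,0],
    [1,0,0,-110,0],
    [1,0,0,-110,0],
  ],
)

```text
time: 11.08
tool_pos: [363.0, -274.4, 133.7]
tcp_rot: [-3.141, -0.008, -0.686]
contact_force: [-0.4, 0.0, -1.2]
grip_width: 13.9
```

```bash
python3 - <<'E'
from h import *
print(bot.get_obs()['tool_pos'],delta([450.3,-22.7,135],np.radians(84.8)))
E
```

```text
[ 363.03960796 -274.41656751  133.65200663] (array([ -91.9, -250. ,   -2. ]), -124.1)
```

>>> carry_out(
  motion=[
    [1,-15,-40,-2,-10],
    [1,-30,-80,-2,-20],
    [1,-45,-120,-2,-30],
    [1,-60,-160,-2,-40],
    [1,-75,-200,-2,-50],
    [1,-92,-250,-2,-60],
    [1,-92,-250,-2,-70],
    [1,-92,-250,-2,-80],
    [1,-92,-250,-2,-90],
    [1,-92,-250,-2,-100],
  ],
)

```text
time: 12.32
tool_pos: [449.0, -22.4, 132.9]
tcp_rot: [3.137, 0.002, 1.065]
contact_force: [0.5, -0.4, -0.5]
grip_width: 14.0
```

```bash
python3 - <<'E'
from h import *
print(bot.get_obs()['tool_pos'],delta([450.3,-22.7,80],np.radians(84.8)))
E
```

```text
[448.99113943 -22.36725261 132.94899009] (array([ 0.5,  1.1, 53. ]), -23.8)
```

>>> carry_out(
  motion=[
    [1,0.5,1,10,-10],
    [1,0.5,1,30,-20],
    [1,0.5,1,53,-23.8],
    [1,0.5,1,53,-23.8],
    [1,0.5,1,53,-23.8],
  ],
)

```text
time: 12.95
tool_pos: [450.0, -22.6, 79.6]
tcp_rot: [3.14, 0.004, 1.479]
contact_force: [-0.4, -0.5, -1.2]
grip_width: 14.0
```

```bash
cat >> h.py <<'E'
def headcheck(fn,zlo=57,zhi=66):
    c=cap('wrist',fn+'.png'); o=bot.get_obs();print(o['tool_pos'].round(2),np.degrees(o['tcp_rot']).round(2),o['contact_force'].round(1))
    cv2.imwrite('pics/'+fn+'c.png',cv2.resize(c['color'][175:275,215:355,::-1],(784,560),interpolation=cv2.INTER_CUBIC))
    P=cloud(c);Q=P[150:262,235:335].reshape(-1,3);h=Q[(Q[:,2]>zlo)&(Q[:,2]<zhi)]
    print(len(h),h.min(0).round(1),h.max(0).round(1),h.mean(0).round(1))
    (x,y),(w,hh),a=cv2.minAreaRect(h[:,:2].astype(np.float32));print('rect',x,y,w,hh,a)
    z=P[:,:,2];e=[]
    for v in range(5,205,4):
        us=np.where((z[v,220:350]>42)&(z[v,220:350]<50))[0]+220
        l=us[us<285];r=us[us>285]
        if len(l)>5 and len(r)>5:
            e.append([v,l.max()+.5,r.min()-.5])
    e=np.array(e)
    A=[onplane(c,e[:,[k,0]],46)[:,:2] for k in (1,2)]
    f=sum(np.polyfit(a[:,1],a[:,0],1) for a in A)/2
    w=np.polyfit(A[1][:,1],A[1][:,0],1)-np.polyfit(A[0][:,1],A[0][:,0],1)
    y0=h[:,1].mean(); print('slot fit',f,'width',np.polyval(w,y0),'slot x',np.polyval(f,y0),'head x',(h[:,0].min()+h[:,0].max())/2)
E
python3 - <<'E'
from h import *
headcheck('w7')
print(delta([450.3,-22.7,55],np.radians(84.8)))
E
```

```text
[450.41 -22.65  80.11] [179.82   0.22  84.77] [-0.8  0.2  0.2]
362 [440.9 -12.6  57. ] [459.8  -4.3  65.6] [450.4  -6.9  62.9]
rect 450.2490539550781 -8.138080596923828 6.838765621185303 18.57199478149414 83.42240905761719
slot fit [9.06962226e-02 4.51332720e+02] width 23.49423011861761 slot x 450.7059225121821 head x 450.34549823449765
(array([ 0. , -0.2, 25.1]), -0.0)
```

View pics/w7c.png

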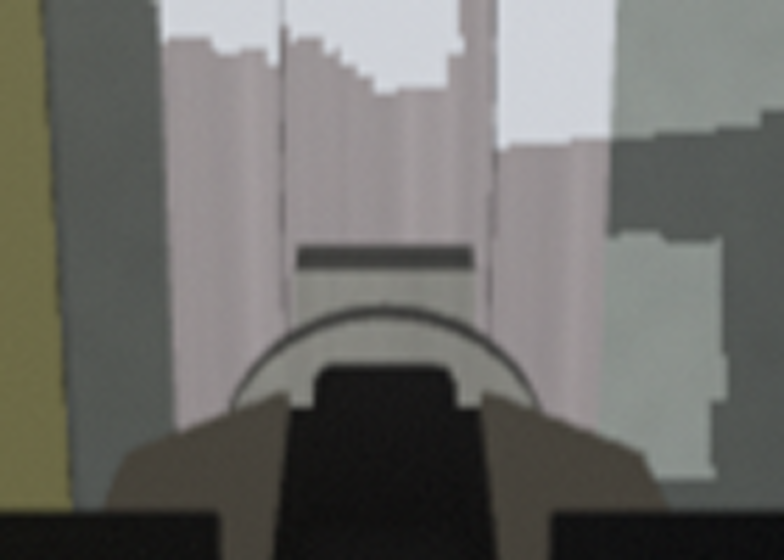

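>>> carry_out(
  motion=[
    [1,0,0.3,10,0],
    [1,0,0.3,20,0],
    [1,0,0.3,24,0],
    [1,0,0.3,25.5,0],
    [1,0,0.3,26,0],
    [1,0,0.3,26,0],
  ],
)

```text
time: 13.75
tool_pos: [450.4, -22.7, 54.6]
tcp_rot: [3.139, 0.004, 1.48]
contact_force: [-2.8, 0.3, 6.6]
grip_width: 14.1
```

>>> carry_out(
  motion=[
    [1,0,0,-0.7,5],
    [1,0,0,-0.7,15],
    [1,0,0,-0.7,25],
    [1,0,0,-0.7,35],
    [1,0,0,-0.7,45],
    [1,0,0,-0.7,55],
    [1,0,0,-0.7,65],
    [1,0,0,-0.7,75],
    [1,0,0,-0.7,85],
    [1,0,0,-0.7,90],
  ],
)

```text
time: 15.0
tool_pos: [450.5, -22.7, 55.4]
tcp_rot: [3.138, -0.003, -0.095]
contact_force: [1.0, 0.7, -0.5]
grip_width: 13.6
```

>>> carry_out(
  motion=[
    [1,0,0,0,0],
    [0.5,0,0,0,0],
    [0.5,0,0,0,0],
    [0.5,0,0,0,0],
    [0.5,0,0,0,0],
    [0.5,0,0,-30,0],
    [0.5,0,0,-70,0],
    [0.5,0,0,-110,0],
    [0.5,0,0,-110,0],
  ],
)

```text
time: 16.12
tool_pos: [452.0, -22.6, 168.1]
tcp_rot: [3.137, -0.009, -0.095]
contact_force: [0.1, 0.7, -0.9]
grip_width: 45.6
```

```bash
cat >> h.py <<'E'
def tops(fn,boxes):
    c=cap('wrist',fn+'.png');o=bot.get_obs();print(o['tool_pos'].round(1),np.degrees(o['tcp_rot']).round(2),o['grip_width'])
    P=cloud(c).reshape(-1,3)
    for x,y,z in boxes:
        Q=P[(abs(P[:,2]-z)<6)&(abs(P[:,0]-x)<25)&(abs(P[:,1]-y)<25)]
        if len(Q)>20:
            (a,b),(w,h),t=cv2.minAreaRect(Q[:,:2].astype(np.float32))
            if w<h:w,h,t=h,w,t+90
            print('post near',x,y,'->',np.round([a,b,w,h,(t+90)%180-90],1),'z',np.median(Q[:,2]).round(1))
E
python3 - <<'E'
from h import *
tops('w8',[(443,-101,86),(450,-23,86),(441,-361,55)])
print(delta([441.3,-361.4,120],np.radians(13.3)))
E
```

```text
[450.8 -22.4 166.3] [179.76  -0.33  -5.44] 46.029999902975874
post near 443 -101 -> [ 443.4 -100.6   25.3   13.7   -9.3] z 85.9
post near 450 -23 -> [449.3 -23.2  25.4  13.9  -5.2] z 86.0
(array([ 22.4, 338.2,  47.9]), -18.7)
```

View pics/w8.png

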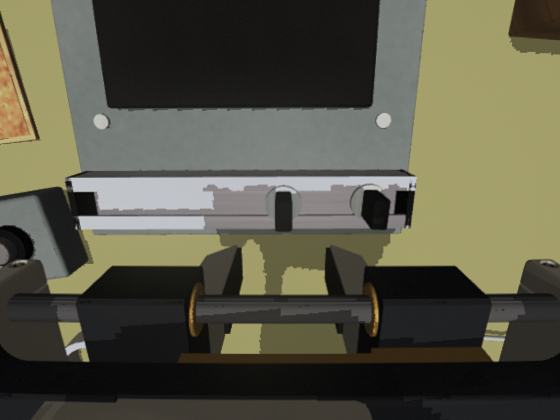

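Two posts are locked at (283,210) and (370,207). Next is the post at (441,-361).

>>> carry_out(
  motion=[
    [0.5,5,60,0,0],
    [0.5,10,120,0,-5],
    [0.5,15,180,0,-10],
    [0.5,20,240,0,-18.7],
    [0.5,22,300,0,-18.7],
    [0.5,22,338,20,-18.7],
    [0.5,22,338,47,-18.7],
    [0.5,22,338,47,-18.7],
    [0.5,22,338,47,-18.7],
  ],
)

```text
time: 17.3
tool_pos: [441.0, -360.8, 120.9]
tcp_rot: [3.136, -0.004, 0.232]
contact_force: [0.5, -0.1, -0.1]
grip_width: 45.5
```

```bash
python3 - <<'E'
from h import *
print(bot.get_obs()['tool_pos'],delta([441.3,-361.4,24],np.radians(13.3)))
E
```

```text
[ 441.03403085 -360.76660394  120.9068512 ] (array([-0.3,  0.2, 96.9]), -0.0)
```

>>> carry_out(
  motion=[
    [0.5,0,0,50,0],
    [0.5,0,0,96.5,0],
    [0.5,0,0,96.5,0],
    [0.5,0,0,96.5,0],
    [1,0,0,97,0],
    [1,0,0,97,0],
    [1,0,0,97,0],
    [1,0,0,97,0],
  ],
)

```text
time: 18.3
tool_pos: [441.6, -361.3, 24.3]
tcp_rot: [3.136, -0.004, 0.232]
contact_force: [0.0, 0.9, 2.2]
grip_width: 13.6
```

>>> carry_out(
  motion=[
    [1,0,0,-50,0],
    [1,0,0,-100,0],
    [1,0,0,-110,0],
    [1,0,0,-110,0],
  ],
)

```text
time: 18.8
tool_pos: [441.0, -360.7, 134.4]
tcp_rot: [3.136, -0.004, 0.232]
contact_force: [-0.3, 0.0, -1.4]
grip_width: 13.5
```

```bash
python3 - <<'E'
from h import *
print(bot.get_obs()['tool_pos'],delta([457.4,57,135],np.radians(84.8)))
E
```

```text
[ 440.96215012 -360.72187805  134.38471909] (array([ 112.1, -402.7,   -2.6]), -71.5)
```

>>> carry_out(
  motion=[
    [1,14,-50,-3,-8],
    [1,28,-100,-3,-16],
    [1,42,-150,-3,-24],
    [1,56,-200,-3,-32],
    [1,70,-250,-3,-40],
    [1,84,-300,-3,-48],
    [1,98,-350,-3,-56],
    [1,112,-402,-3,-64],
    [1,112,-402,-3,-71.5],
    [1,112,-402,-3,-71.5],
  ],
)

```text
time: 20.05
tool_pos: [456.4, 56.9, 133.8]
tcp_rot: [3.139, 0.005, 1.48]
contact_force: [0.3, -0.1, -0.5]
grip_width: 14.2
```

```bash
python3 - <<'E'
from h import *
print(bot.get_obs()['tool_pos'],delta([457.6,57,80],np.radians(84.8)))
E
```

```text
[456.39836181  56.86725117 133.80454233] (array([ 0.5,  1. , 53.8]), 0.0)
```

>>> carry_out(
  motion=[
    [1,0.5,1,10,0],
    [1,0.5,1,30,0],
    [1,0.5,1,54,0],
    [1,0.5,1,54,0],
    [1,0.5,1,54,0],
  ],
)

```text
time: 20.68
tool_pos: [457.7, 56.6, 79.9]
tcp_rot: [3.139, 0.005, 1.478]
contact_force: [0.9, -0.1, -0.5]
grip_width: 13.3
```

```bash
python3 - <<'E'
from h import *
headcheck('w9')
E
```

```text
[458.    56.7   80.27] [179.81   0.26  84.74] [-0.2  0.1  0.2]
352 [448.7  68.5  57. ] [467.6  76.2  65.7] [458.2  73.5  62.6]
rect 458.08624267578125 72.45155334472656 6.521376609802246 18.63037872314453 85.20936584472656
slot fit [9.51262556e-02 4.50945703e+02] width 28.338674306856966 slot x 457.9397115113257 head x 458.1250799287666
```

View pics/w9c.png

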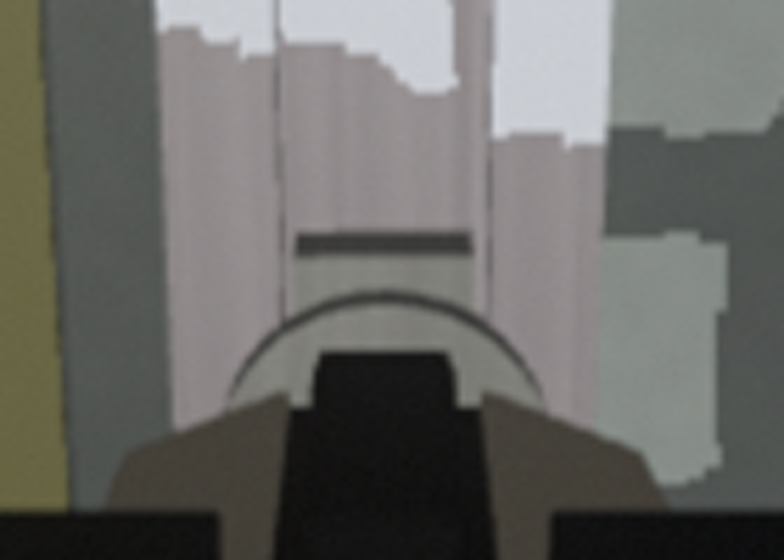

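>>> carry_out(
  motion=[
    [1,0,-0.2,10,0],
    [1,0,-0.2,20,0],
    [1,0,-0.2,24,0],
    [1,0,-0.2,25.5,0],
    [1,0,-0.2,26,0],
    [1,0,-0.2,26,0],
  ],
)

```text
time: 21.48
tool_pos: [457.5, 56.6, 55.2]
tcp_rot: [3.139, 0.005, 1.479]
contact_force: [-5.2, -0.9, 14.4]
grip_width: 14.1
```

>>> carry_out(
  motion=[
    [1,0,0,-0.7,5],
    [1,0,0,-0.7,15],
    [1,0,0,-0.7,25],
    [1,0,0,-0.7,35],
    [1,0,0,-0.7,45],
    [1,0,0,-0.7,55],
    [1,0,0,-0.7,65],
    [1,0,0,-0.7,75],
    [1,0,0,-0.7,85],
    [1,0,0,-0.7,90],
  ],
)

```text
time: 22.72
tool_pos: [457.4, 56.6, 55.8]
tcp_rot: [3.137, -0.003, -0.095]
contact_force: [0.5, 0.7, -1.2]
grip_width: 13.9
```

>>> carry_out(
  motion=[
    [1,0,0,0,0],
    [0.5,0,0,0,0],
    [0.5,0,0,0,0],
    [0.5,0,0,0,0],
    [0.5,0,0,0,0],
    [0.5,0,0,-30,0],
    [0.5,0,0,-70,0],
    [0.5,0,0,-110,0],
    [0.5,0,0,-110,0],
  ],
)

```text
time: 23.85
tool_pos: [459.0, 57.2, 168.6]
tcp_rot: [3.137, -0.009, -0.095]
contact_force: [0.1, -0.1, 0.2]
grip_width: 46.0
```

```bash
python3 - <<'E'
from h import *
tops('w10',[(443,-101,86),(450,-23,86),(457,57,86)])
print(delta([353.2,-365.2,120],np.radians(-7.6)))
E
```

```text
[457.8  57.2 166.8] [179.74  -0.33  -5.46] 46.090309236700946
post near 443 -101 -> [ 443.9 -100.6   24.9   15.4   -6.3] z 85.7
post near 450 -23 -> [449.8 -22.7  24.6  13.7  -6.7] z 85.8
post near 457 57 -> [457.1  56.   26.1  13.1  -5.7] z 86.0
(array([-64.2, 430.2,  48.4]), 2.1)
```

>>> carry_out(
  motion=[
    [0.5,-8,54,0,2],
    [0.5,-16,108,0,2],
    [0.5,-24,162,0,2],
    [0.5,-32,216,0,2],
    [0.5,-40,270,0,2],
    [0.5,-48,324,0,2],
    [0.5,-56,378,10,2],
    [0.5,-64,430,30,2],
    [0.5,-64,430,48,2],
    [0.5,-64,430,48,2],
  ],
)

```text
time: 25.15
tool_pos: [351.9, -363.9, 117.7]
tcp_rot: [-3.141, -0.002, -0.131]
contact_force: [0.4, -0.2, 0.7]
grip_width: 45.7
```

```bash
python3 - <<'E'
from h import *
print(bot.get_obs()['tool_pos'],delta([353.2,-365.2,24],np.radians(-7.6)))
E
```

```text
[ 351.94392557 -363.87926828  117.72386169] (array([ 1.2,  1.2, 93.7]), 0.1)
```

>>> carry_out(
  motion=[
    [0.5,1.2,1.2,50,0],
    [0.5,1.2,1.2,93.5,0],
    [0.5,1.2,1.2,93.5,0],
    [0.5,1.2,1.2,93.5,0],
    [1,1.2,1.2,94,0],
    [1,1.2,1.2,94,0],
    [1,1.2,1.2,94,0],
    [1,1.2,1.2,94,0],
  ],
)

```text
time: 26.15
tool_pos: [353.2, -365.3, 24.0]
tcp_rot: [3.142, -0.002, -0.131]
contact_force: [-0.5, 0.1, 4.4]
grip_width: 14.0
```

>>> carry_out(
  motion=[
    [1,0,0,-50,0],
    [1,0,0,-100,0],
    [1,0,0,-110,0],
    [1,0,0,-110,0],
  ],
)

```text
time: 26.65
tool_pos: [352.9, -365.2, 134.1]
tcp_rot: [3.141, -0.002, -0.131]
contact_force: [0.7, -0.1, -1.7]
grip_width: 14.2
```

```bash
python3 - <<'E'
from h import *
print(bot.get_obs()['tool_pos'],delta([464.5,134.7,135],np.radians(84.8)))
E
```

```text
[ 352.89636996 -365.23315663  134.06669838] (array([  45.1, -510.2,   -1.1]), -92.3)
```

>>> carry_out(
  motion=[
    [1,5,-55,-3,-9],
    [1,10,-110,-3,-18],
    [1,15,-165,-3,-27],
    [1,20,-220,-3,-36],
    [1,25,-275,-3,-45],
    [1,30,-330,-3,-54],
    [1,35,-385,-3,-63],
    [1,40,-440,-3,-72],
    [1,45,-500,-3,-82],
    [1,45,-510,-3,-92],
  ],
)

```text
time: 27.9
tool_pos: [463.4, 137.7, 134.8]
tcp_rot: [-3.141, 0.001, 1.484]
contact_force: [0.3, 0.0, -0.7]
grip_width: 14.1
```

```bash
python3 - <<'E'
from h import *
print(bot.get_obs()['tool_pos'],delta([464.5,134.7,80],np.radians(84.8)))
c=cap('wrist','w11.png')
E
```

```text
[463.4406852  137.68977219 134.80337803] (array([-2.8,  1.4, 54.8]), 0.2)
```

View pics/w11.png

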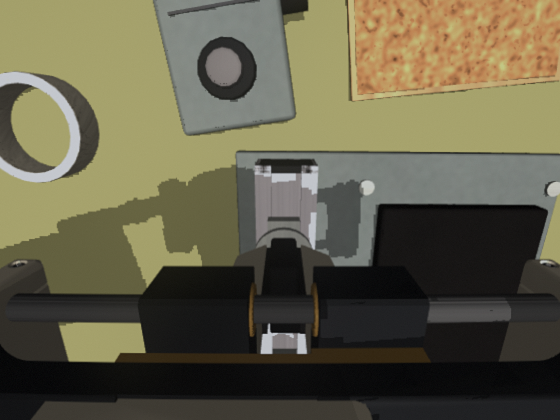

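The slot's black cap is at (286,166), and the head goes in ahead of it. I'll lower to just above the lips and check the clearance.

>>> carry_out(
  motion=[
    [1,-3,1.3,10,0.2],
    [1,-3,1.3,30,0.2],
    [1,-3,1.3,54,0.2],
    [1,-3,1.3,54,0.2],
    [1,-3,1.3,54,0.2],
  ],
)

```text
time: 28.58
tool_pos: [464.3, 133.4, 80.7]
tcp_rot: [-3.14, 0.001, 1.484]
contact_force: [0.5, -0.1, -1.0]
grip_width: 13.6
```

```bash
python3 - <<'E'
from h import *
c=pickle.load(open('last_wrist.pkl','rb')); print('cap inner',onplane(c,[(286,172)],46),onplane(c,[(286,172)],42))
# start button measure from same pic
im=c['color'].astype(int);P=cloud(c)
b=P[30:105,190:262].reshape(-1,3);b=b[b[:,2]>50];print('start top',np.nanmedian(b,0).round(1),b.min(0).round(1),b.max(0).round(1))
try: headcheck('w12')
except Exception as e: print(e)
c=pickle.load(open('last_wrist.pkl','rb'));P=cloud(c)
print(451.27+0.091*151)
E
```

```text
cap inner [[467.08732724 170.1734764   46.        ]] [[467.05010151 169.35573731  42.        ]]
start top [432.2 248.4  52.9] [410.5 228.1  50. ] [451.8 269.1  64.9]
[464.57 133.61  81.14] [-1.7995e+02  4.0000e-02  8.5080e+01] [-0.5  0.1  0.3]
368 [455.  145.1  57.1] [474.1 153.   66. ] [464.5 150.4  63.4]
rect 464.51141357421875 149.06443786621094 6.692107200622559 18.8072509765625 85.95732116699219
slot fit [1.01542912e-01 4.49280288e+02] width 41.96468473634491 slot x 464.55010783723924 head x 464.55551302377216
465.01099999999997
```

View pics/w12c.png

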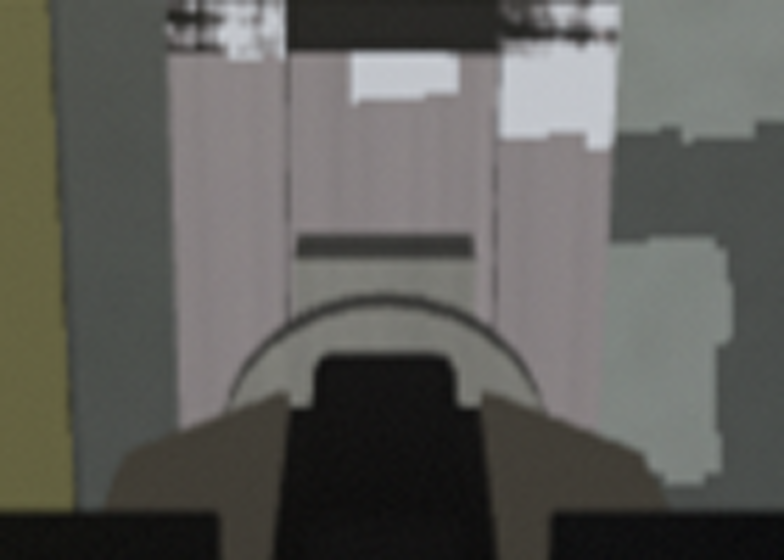

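>>> carry_out(
  motion=[
    [1,0,0.4,10,0],
    [1,0,0.4,20,0],
    [1,0,0.4,24,0],
    [1,0,0.4,26,0],
    [1,0,0.4,26.7,0],
    [1,0,0.4,26.7,0],
  ],
)

```text
time: 29.38
tool_pos: [464.7, 133.6, 55.0]
tcp_rot: [-3.14, 0.001, 1.485]
contact_force: [-2.6, -0.1, 4.8]
grip_width: 14.1
```

>>> carry_out(
  motion=[
    [1,0,0,-0.7,5],
    [1,0,0,-0.7,15],
    [1,0,0,-0.7,25],
    [1,0,0,-0.7,35],
    [1,0,0,-0.7,45],
    [1,0,0,-0.7,55],
    [1,0,0,-0.7,65],
    [1,0,0,-0.7,75],
    [1,0,0,-0.7,85],
    [1,0,0,-0.7,90.3],
  ],
)

```text
time: 30.62
tool_pos: [464.9, 133.7, 55.8]
tcp_rot: [3.141, 0.001, -0.095]
contact_force: [-0.3, 0.8, -0.7]
grip_width: 13.8
```

>>> carry_out(
  motion=[
    [1,0,0,0,0],
    [0.5,0,0,0,0],
    [0.5,0,0,0,0],
    [0.5,0,0,0,0],
    [0.5,0,0,0,0],
    [0.5,0,0,-30,0],
    [0.5,0,0,-70,0],
    [0.5,0,0,-110,0],
    [0.5,0,0,-170,0],
    [0.5,0,0,-170,0],
  ],
)

```text
time: 31.88
tool_pos: [467.4, 134.1, 230.3]
tcp_rot: [-3.14, -0.009, -0.094]
contact_force: [-0.1, 0.3, -1.3]
grip_width: 45.9
```

```bash
python3 - <<'E'
from h import *
tops('w13',[(443,-101,86),(450,-23,86),(457,57,86),(464,134,86)])
c=cap('top','t2.png')
E
```

```text
[465.9 133.9 227.6] [-179.99   -0.22   -5.42] 45.92985571233888
post near 443 -101 -> [ 443.2 -100.4   26.5   14.7   -7.1] z 86.0
post near 450 -23 -> [449.2 -22.7  26.3  15.   -5.4] z 86.0
post near 457 57 -> [457.3  56.1  25.6  14.5  -5.9] z 86.1
post near 464 134 -> [464.7 133.   25.2  13.1  -5.2] z 86.0
```

View pics/w13.png

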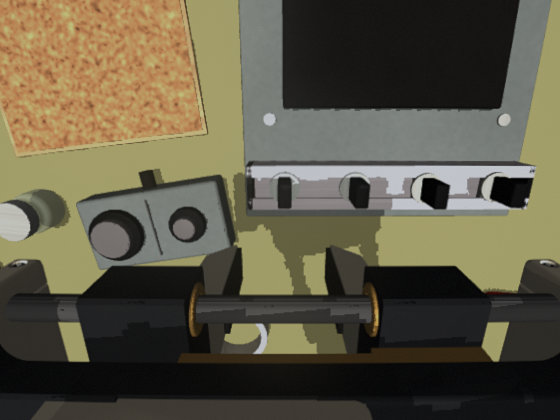

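View pics/t2.png

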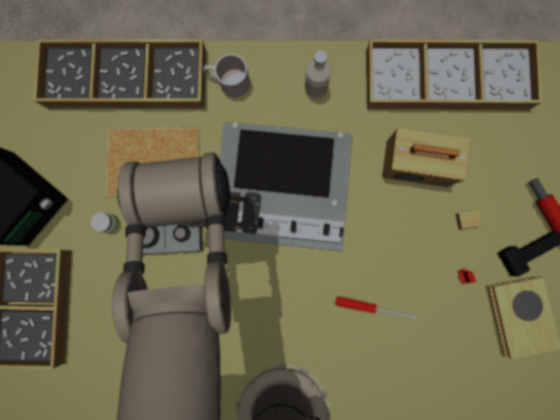

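All four posts are locked: tops at 86 mm, spaced about 80 mm, within 2° of square. Now I'll measure the start button from this view and go look at the case.

```bash
python3 - <<'E'
from h import *
c=pickle.load(open('last_wrist.pkl','rb'));P=cloud(c)
for n,(u,v) in {'start':(188,224),'stop':(116,234)}.items():
    Q=P[v-32:v+32,u-32:u+32].reshape(-1,3);print(n,np.nanmax(Q[:,2]),np.nanmedian(P[v-6:v+6,u-6:u+6].reshape(-1,3),0).round(1))
    for lo in (44,50,58):
        q=Q[(Q[:,2]>lo)&(Q[:,2]<90)]; 
        if len(q)>5:
            (cc,r)=cv2.minEnclosingCircle(q[:,:2].astype(np.float32));print(lo,len(q),np.round(cc,1),round(r,1),np.median(q[:,2]).round(1))
print(delta([560,-300,320],np.radians(80)))
E
```

```text
start 244.74498724524437 [436.9 243.   61.5]
44 1008 [431.9 248.5] 21.0 52.7
50 940 [431.8 248.3] 20.8 53.0
58 404 [432.1 248.2] 13.0 61.7
stop 64.23615405601089 [432.7 325.5  61.9]
44 2176 [425.4 333.5] 31.7 60.5
50 2031 [425.9 334.3] 31.4 60.9
58 1210 [426.2 334.1] 23.5 61.8
(array([135.7, 422.9, -93.9]), -85.4)
```

>>> carry_out(
  motion=[
    [0.5,0,20,-50,-8],
    [0.5,20,65,-94,-17],
    [0.5,35,120,-94,-26],
    [0.5,50,170,-94,-35],
    [0.5,65,220,-94,-44],
    [0.5,80,270,-94,-53],
    [0.5,95,320,-94,-62],
    [0.5,115,370,-94,-71],
    [0.5,136,423,-94,-80],
    [0.5,136,423,-94,-85],
  ],
)

```text
time: 33.22
tool_pos: [559.8, -303.9, 315.1]
tcp_rot: [-3.135, -0.001, 1.388]
contact_force: [-0.2, 1.1, -0.3]
grip_width: 46.1
```

```bash
python3 - <<'E'
from h import *
c=cap('wrist','w14.png');o=bot.get_obs();print(o['tool_pos'],np.degrees(o['tcp_rot']))
P=cloud(c).reshape(-1,3);print('handle cloud')
Q=P[(P[:,2]>150)&(P[:,2]<168)&(P[:,0]>520)&(P[:,1]<-230)]
print(len(Q),Q.min(0),Q.max(0),cv2.minAreaRect(Q[:,:2].astype(np.float32)))
Q=P[(P[:,2]>114)&(P[:,2]<126)&(P[:,0]>480)&(P[:,1]<-200)]
print(len(Q),cv2.minAreaRect(Q[:,:2].astype(np.float32)))
E
```

```text
[ 559.77390015 -302.06460834  315.84915473] [-1.79672580e+02 -1.10068772e-01  7.97897660e+01]
handle cloud
1250 [ 604.15610558 -382.52464162  150.08778516] [ 630.00022661 -286.65568281  162.28882333] ((616.768798828125, -334.3054504394531), (95.42596435546875, 14.470836639404297), 82.0706787109375)
9871 ((616.3810424804688, -336.8855895996094), (168.53228759765625, 100.070556640625), 82.14628601074219)
```

View pics/w14.png

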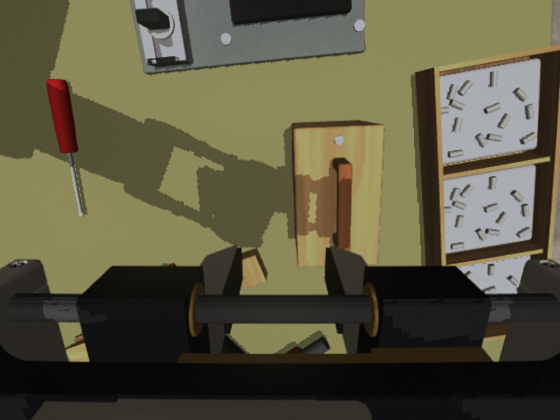

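The handled case at (340,195) measures 169×100 mm, centre about (616.5,-336.8), long axis 82.1°. Going to its handle.

```bash
python3 - <<'E'
from h import *
print(delta([616.7,-336.5,200],np.radians(82.1)))
E
```

```text
(array([-24. ,  62.8, 115.4]), -2.3)
```

>>> carry_out(
  motion=[
    [0.5,-24,62.5,20,-2],
    [0.5,-24,62.5,70,-2.3],
    [0.5,-24,62.5,115,-2.3],
    [0.5,-24,62.5,115,-2.3],
    [0.5,-24,62.5,115,-2.3],
  ],
)

```text
time: 33.9
tool_pos: [617.0, -336.5, 202.2]
tcp_rot: [-3.138, -0.001, 1.433]
contact_force: [-0.1, 0.2, 0.7]
grip_width: 46.1
```

```bash
python3 - <<'E'
from h import *
c=cap('wrist','w15.png');o=bot.get_obs();print(o['tool_pos'],np.degrees(o['tcp_rot']),delta([616.7,-336.5,135],np.radians(82.1)))
E
```

```text
[ 617.2741879  -336.74224945  203.27293876] [-1.79890799e+02 -1.83959373e-02  8.20832441e+01] (array([ 0.1, -0.5, 68.3]), -0.0)
```

View pics/w15.png

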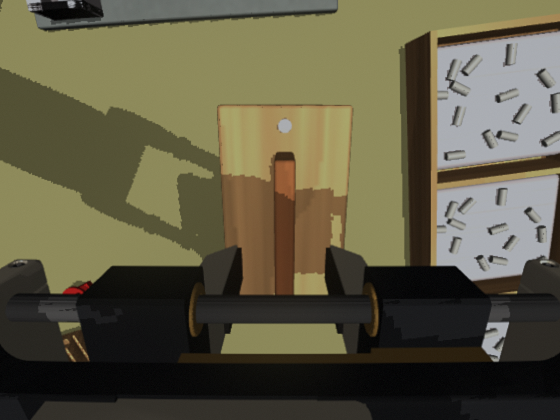

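The handle at (285,225) is centred between the fingers. I'll go down and grip.

>>> carry_out(
  motion=[
    [0.5,0,-0.5,40,0],
    [0.5,0,-0.5,68,0],
    [0.5,0,-0.5,68,0],
    [0.5,0,-0.5,68,0],
    [1,0,-0.5,68,0],
    [1,0,-0.5,68,0],
    [1,0,-0.5,68,0],
    [1,0,-0.5,68,0],
    [1,0,-0.5,68,0],
  ],
)

```text
time: 35.08
tool_pos: [617.0, -336.7, 135.4]
tcp_rot: [-3.14, -0.0, 1.433]
contact_force: [2.1, -0.1, 0.4]
grip_width: 13.5
```

>>> carry_out(
  motion=[
    [1,0,0,-10,0],
    [1,0,0,-30,0],
    [1,0,0,-60,0],
    [1,0,0,-80,0],
    [1,0,0,-80,0],
  ],
)

```text
time: 35.7
tool_pos: [617.5, -337.1, 217.2]
tcp_rot: [3.14, 0.001, 1.433]
contact_force: [-0.1, -0.2, -4.9]
grip_width: 13.6
```

```bash
python3 - <<'E'
from h import *
c=cap('wrist','w16.png');o=bot.get_obs();print(o['tool_pos'],np.degrees(o['tcp_rot']),o['contact_force'],delta([612,2,210],np.radians(84.8)))
P=cloud(c).reshape(-1,3);Q=P[(P[:,2]>180)&(P[:,2]<206)&(abs(P[:,0]-616)<60)&(P[:,1]<-240)]
print(len(Q),Q[:,2].mean(),cv2.minAreaRect(Q[:,:2].astype(np.float32)))
E
```

```text
[ 616.96077595 -336.67399716  215.38571201] [-1.79933512e+02 -6.05564226e-03  8.20825193e+01] [ 0.43596745 -0.11434348 -3.13503341] (array([334.8, -51.6,   5.5]), -2.7)
24777 202.01738000130885 ((616.930419921875, -333.32586669921875), (161.06764221191406, 100.7820816040039), 82.11074829101562)
```

View pics/w16.png

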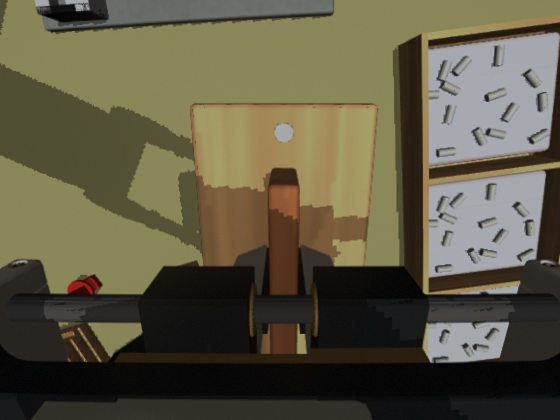

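The case is lifted and level. Carrying it to the plate.

>>> carry_out(
  motion=[
    [1,25,-4,5,0],
    [1,65,-10,5,0],
    [1,110,-17,5,0],
    [1,155,-24,5,-1],
    [1,200,-31,5,-2],
    [1,245,-38,5,-2.7],
    [1,285,-44,5,-2.7],
    [1,315,-49,5,-2.7],
    [1,335,-52,5,-2.7],
    [1,335,-52,5,-2.7],
  ],
)

```text
time: 37.0
tool_pos: [611.2, 3.3, 209.7]
tcp_rot: [-3.139, 0.0, 1.482]
contact_force: [-0.1, -1.2, -4.4]
grip_width: 13.9
```

```bash
python3 - <<'E'
from h import *
c=cap('wrist','w17.png');c2=cap('top','t3.png');o=bot.get_obs();print(o['tool_pos'],np.degrees(o['tcp_rot']),delta([612,2,165.5],np.radians(84.8)))
P=cloud(c).reshape(-1,3);Q=P[(P[:,2]>175)&(P[:,2]<205)&(abs(P[:,0]-612)<70)]
print(len(Q),Q[:,2].mean(),cv2.minAreaRect(Q[:,:2].astype(np.float32)))
E
```

```text
[611.52425862   1.47188898 210.01673256] [-1.79896333e+02  3.18786121e-02  8.47708340e+01] (array([ 0.6,  0.5, 44.5]), -0.0)
24691 194.34006240506451 ((610.3963623046875, 6.9806365966796875), (160.4635467529297, 100.53755187988281), 84.97875213623047)
```

View pics/w17.png

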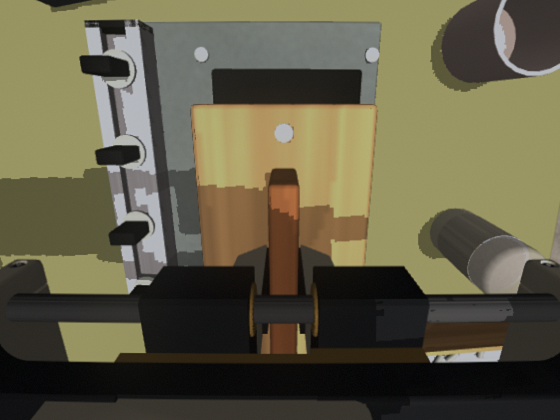

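>>> carry_out(
  motion=[
    [1,0.6,0.5,20,0],
    [1,0.6,0.5,35,0],
    [1,0.6,0.5,41,0],
    [1,0.6,0.5,43,0],
    [1,0.6,0.5,44.5,0],
    [1,0.6,0.5,44.5,0],
  ],
)

```text
time: 37.85
tool_pos: [612.2, 2.0, 165.9]
tcp_rot: [-3.141, 0.001, 1.48]
contact_force: [0.6, -0.2, -4.0]
grip_width: 13.8
```

>>> carry_out(
  motion=[
    [1,0,0,0.5,0],
    [1,0,0,1,0],
    [1,0,0,1,0],
    [0.5,0,0,1,0],
    [0.5,0,0,1,0],
    [0.5,0,0,1,0],
    [0.5,0,0,1,0],
    [0.5,0,0,-30,0],
    [0.5,0,0,-60,0],
    [0.5,0,0,-60,0],
  ],
)

```text
time: 39.1
tool_pos: [613.5, 1.9, 228.5]
tcp_rot: [3.137, 0.001, 1.48]
contact_force: [0.2, -0.1, 0.1]
grip_width: 45.6
```

```bash
python3 - <<'E'
from h import *
c=cap('wrist','w18.png');c2=cap('top','t4.png');o=bot.get_obs();print(o['tool_pos'],np.degrees(o['tcp_rot']))
P=cloud(c);np.save('P18.npy',P);P=P.reshape(-1,3);Q=P[(P[:,2]>144)&(P[:,2]<156)&(abs(P[:,0]-612)<70)]
print(len(Q),Q[:,2].mean(),cv2.minAreaRect(Q[:,:2].astype(np.float32)))
for lo in (26,): 
  Q=P[(P[:,2]>26)&(P[:,2]<34)&(P[:,0]<730)&(P[:,0]>500)&(P[:,1]>-200)]; print('plate',Q.min(0),Q.max(0))
print(delta([580,150,300],np.radians(84.8)))
E
```

```text
[611.97742315   2.03214077 225.3593854 ] [-1.79906561e+02  3.49974750e-02  8.47717109e+01]
19614 150.19317962002037 ((612.1621704101562, 7.774162292480469), (156.40615844726562, 100.8023681640625), 84.82460021972656)
plate [545.1172052  -87.87157401  26.13375887] [696.86627618 127.32646428  32.86539191]
(array([144.4, -45.4, -74.7]), -0.0)
```

View pics/w18.png

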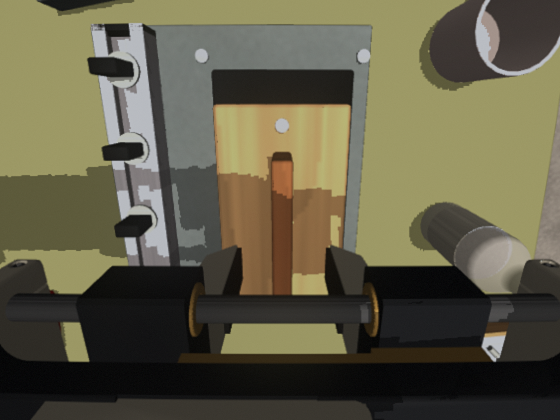

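View pics/t4.png

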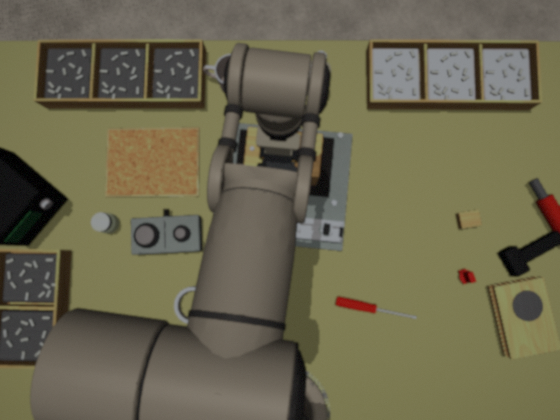

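The case stands on the plate (top at 150 mm, yaw 84.8° matching the stand) and is released. Next, the start button with the fingers shut.

```bash
python3 - <<'E'
from h import *
print(delta([432.1,248.2,130]))
E
```

```text
(array([ 228.8, -201.4,   95.5]), 0.0)
```

>>> carry_out(
  motion=[
    [1,35,-30,-20,0],
    [1,75,-65,-20,0],
    [1,120,-105,-20,0],
    [1,160,-140,0,0],
    [1,200,-175,40,0],
    [1,229,-201,70,0],
    [1,229,-201,95,0],
    [1,229,-201,95,0],
    [1,229,-201,95,0],
  ],
)

```text
time: 40.33
tool_pos: [432.9, 248.1, 130.8]
tcp_rot: [-3.14, 0.001, 1.479]
contact_force: [1.1, -0.7, -0.2]
grip_width: 0.6
```

```bash
python3 - <<'E'
from h import *
c2=cap('top','t5.png');c=cap('wrist','w19.png');o=bot.get_obs();print(o['tool_pos'],np.degrees(o['tcp_rot']),o['contact_force'],o['grip_width'],delta([432.1,248.2,66]))
P=cloud(c2).reshape(-1,3);Q=P[(P[:,2]>144)&(P[:,2]<156)&(abs(P[:,0]-612)<80)&(abs(P[:,1])<120)]
print(len(Q),cv2.minAreaRect(Q[:,:2].astype(np.float32)))
E
```

```text
[433.39282411 248.13734897 131.41150275] [-1.79994005e+02 -8.32166917e-03  8.47178994e+01] [-0.06071095  0.01917481 -0.17385944] 0.6640388666052173 (array([-0.1, -1.3, 65.4]), 0.0)
2977 ((611.7628173828125, 1.6309661865234375), (170.0737762451172, 101.03814697265625), 85.00596618652344)
```

View pics/w19.png

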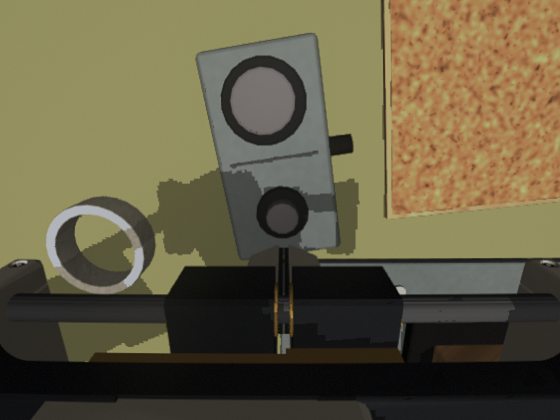

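View pics/t5.png

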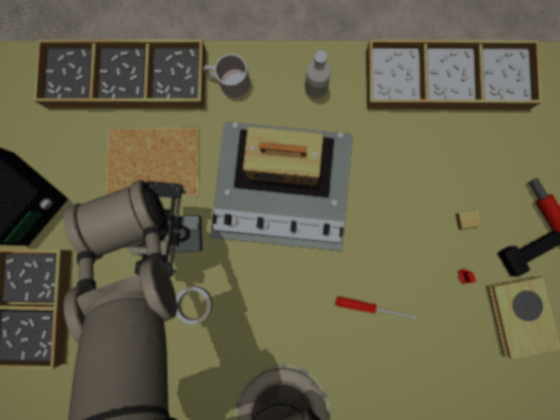

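The top view shows the case centred on the plate at (284,157), and the start button is below the fingertips. Pressing.

>>> carry_out(
  motion=[
    [1,0,-1.3,40,0],
    [1,0,-1.3,63,0],
    [1,0,-1.3,68,0],
    [1,0,-1.3,72,0],
    [1,0,-1.3,75.5,0],
    [1,0,-1.3,75.5,0],
  ],
)

```text
time: 41.18
tool_pos: [432.7, 248.2, 56.7]
tcp_rot: [3.14, -0.001, 1.479]
contact_force: [0.0, -3.9, 4.1]
grip_width: 0.7
```

```bash
python3 - <<'E'
from h import *
o=bot.get_obs();print(o['tool_pos'],o['contact_force'])
E
```

```text
[432.73932793 248.24865728  56.67840629] [ 0.03665393 -3.85413163  4.08265095]
```

>>> carry_out(
  motion=[
    [1,0,0,1.2,0],
    [1,0,0,2,0],
    [1,0,0,2,0],
    [1,0,0,2,0],
    [1,0,0,2,0],
    [1,0,0,2,0],
    [1,0,0,2,0],
    [1,0,0,2,0],
    [1,0,0,2,0],
    [1,0,0,2,0],
  ],
)

```text
time: 42.42
tool_pos: [432.8, 248.3, 56.1]
tcp_rot: [3.139, -0.001, 1.479]
contact_force: [-4.7, -3.3, 15.2]
grip_width: 0.6
```

It bottomed out at 15 N and was held for over a second. Releasing and returning to the case.

>>> carry_out(
  motion=[
    [1,0,0,0,0],
    [1,0,0,-20,0],
    [1,0,0,-60,0],
    [0.5,0,0,-110,0],
    [0.5,0,0,-165,0],
    [0.5,0,0,-165,0],
  ],
)

```text
time: 43.18
tool_pos: [434.6, 249.4, 225.4]
tcp_rot: [3.131, -0.006, 1.479]
contact_force: [0.0, 0.3, -0.6]
grip_width: 25.8
```

```bash
python3 - <<'E'
from h import *
c2=cap('top','t6.png');print(bot.get_obs()['contact_force'])
P=cloud(c2).reshape(-1,3);Q=P[(P[:,2]>144)&(P[:,2]<156)&(abs(P[:,0]-612)<120)&(abs(P[:,1])<160)]
print(len(Q),cv2.minAreaRect(Q[:,:2].astype(np.float32)))
print(delta([612,2,245],np.radians(84.8)))
c=cap('wrist','w20.png');P=cloud(c).reshape(-1,3)
Q=P[(np.hypot(P[:,0]-432,P[:,1]-248)<9)&(P[:,2]<80)];print('start z',np.median(Q[:,2]))
E
```

```text
[ 0.01544796  0.58976652 -1.33595159]
2984 ((564.993896484375, 12.229080200195312), (170.14137268066406, 100.08184814453125), 85.93351745605469)
(array([-229.3,  200.7,  -21.6]), -0.1)
start z 62.27381403113111
```

The case was knocked to about (565,12), roughly 47 mm aside. I can't tell whether that happened before or after the hold counted. I'll look, put it back and press again, which is harmless if the first press already counted.

View pics/t6.png

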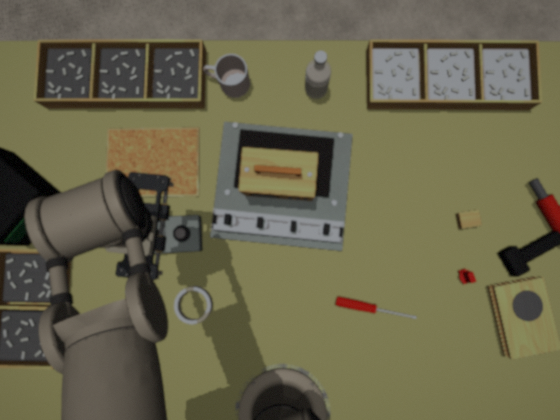

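View pics/w20.png

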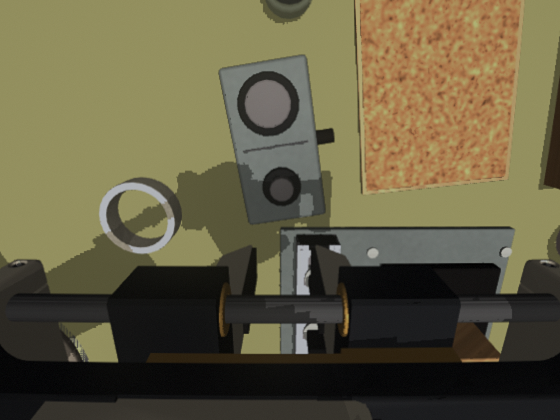

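```bash
python3 - <<'E'
from h import *
print(delta([565,12,245],np.radians(85.9)))
E
```

```text
(array([-223.2,  153.8,  -23.7]), -1.2)
```

>>> carry_out(
  motion=[
    [0.5,-40,28,-24,0],
    [0.5,-85,58,-24,0],
    [0.5,-130,90,-24,-1.2],
    [0.5,-175,121,-24,-1.2],
    [0.5,-223,154,-24,-1.2],
    [0.5,-223,154,-24,-1.2],
    [0.5,-223,154,-24,-1.2],
  ],
)

```text
time: 44.15
tool_pos: [564.4, 12.6, 243.5]
tcp_rot: [-3.141, -0.002, 1.499]
contact_force: [-0.3, -0.2, 0.2]
grip_width: 45.8
```

```bash
python3 - <<'E'
from h import *
c=cap('wrist','w21.png');o=bot.get_obs();print(o['tool_pos'],np.degrees(o['tcp_rot']),o['grip_width'])
P=cloud(c).reshape(-1,3);Q=P[(P[:,2]>180)&(P[:,2]<198)&(abs(P[:,0]-565)<40)&(P[:,1]>0)]
print(len(Q),cv2.minAreaRect(Q[:,:2].astype(np.float32)))
Q=P[(P[:,2]>144)&(P[:,2]<156)&(abs(P[:,0]-565)<80)]
print(len(Q),cv2.minAreaRect(Q[:,:2].astype(np.float32)))
print(delta([565,12,165.5],np.radians(85.9)))
E
```

```text
[564.31850271  13.15704156 244.04336898] [ 1.79964489e+02 -1.18882718e-01  8.59749844e+01] 45.939629371293236
1737 ((571.7786254882812, 30.850887298583984), (62.63618469238281, 13.7321195602417), 85.99971008300781)
18622 ((570.3904418945312, 13.070762634277344), (165.2659454345703, 100.51202392578125), 85.98542022705078)
(array([-1.3,  0.7, 78.5]), 0.1)
```

View pics/w21.png

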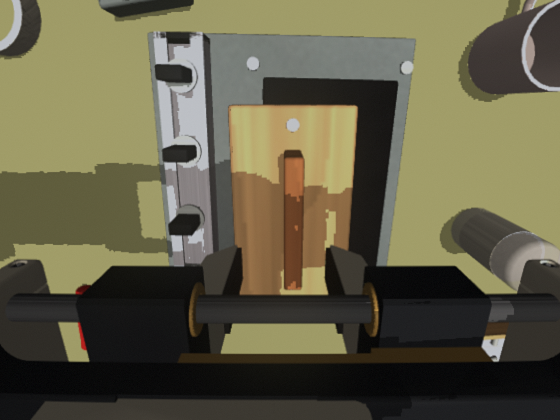

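```bash
python3 - <<'E'
from h import *
for n in ('wrist','top','wrist'):
    c=cap(n);P=cloud(c).reshape(-1,3)
    Q=P[(P[:,2]>144)&(P[:,2]<156)&(abs(P[:,0]-565)<80)&(abs(P[:,1]-10)<110)]
    print(n,len(Q),cv2.minAreaRect(Q[:,:2].astype(np.float32)))
print(delta([570,11,165.5],np.radians(86)))
E
```

```text
wrist 18484 ((570.5137939453125, 13.002326965332031), (165.1152801513672, 100.47103881835938), 86.03984069824219)
top 738 ((569.4609375, 11.919281005859375), (170.3694610595703, 98.97040557861328), 86.02654266357422)
wrist 18465 ((570.4219970703125, 13.121536254882812), (165.95587158203125, 100.29525756835938), 85.90628814697266)
(array([-2.3,  5.3, 79.7]), 0.0)
```

>>> carry_out(
  motion=[
    [0.5,-2,5.3,20,0],
    [0.5,-2,5.3,50,0],
    [0.5,-2,5.3,79.5,0],
    [0.5,-2,5.3,79.5,0],
    [0.5,-2,5.3,79.5,0],
    [1,-2,5.3,79.5,0],
    [1,-2,5.3,79.5,0],
    [1,-2,5.3,79.5,0],
    [1,-2,5.3,79.5,0],
  ],
)

```text
time: 45.48
tool_pos: [570.3, 11.2, 165.9]
tcp_rot: [3.138, -0.002, 1.502]
contact_force: [1.1, 0.3, -0.1]
grip_width: 13.6
```

```bash
python3 - <<'E'
from h import *
o=bot.get_obs();print(o['tool_pos'],o['contact_force'],o['grip_width'],delta([612,2,180.5],np.radians(84.8)))
E
```

```text
[570.30607457  11.20399002 165.92869398] [ 1.09924152  0.28737862 -0.05386288] 13.582643198534699 (array([ -6.3,  42.3, -14.4]), 1.2)
```

Gripped (13.6 mm). Lift, shift back to the plate centre and lower.

>>> carry_out(
  motion=[
    [1,0,0,-10,0],
    [1,0,0,-20,0],
    [1,-3,20,-20,1.2],
    [1,-6.3,42,-20,1.2],
    [1,-6.3,42,-20,1.2],
    [1,-6.3,42,-12,1.2],
    [1,-6.3,42,-4,1.2],
    [1,-6.3,42,0,1.2],
    [1,-6.3,42,0.5,1.2],
    [1,-6.3,42,0.5,1.2],
  ],
)

```text
time: 46.72
tool_pos: [611.8, 2.1, 165.8]
tcp_rot: [3.138, -0.002, 1.481]
contact_force: [0.3, -0.4, -2.2]
grip_width: 13.5
```

>>> carry_out(
  motion=[
    [1,0,0,0.5,0],
    [0.5,0,0,0.5,0],
    [0.5,0,0,0.5,0],
    [0.5,0,0,0.5,0],
    [0.5,0,0,0.5,0],
    [0.5,0,0,-30,0],
    [0.5,0,0,-75,0],
    [0.5,0,0,-75,0],
  ],
)

```text
time: 47.72
tool_pos: [613.3, 1.8, 245.0]
tcp_rot: [3.13, -0.002, 1.481]
contact_force: [0.1, -0.2, -0.2]
grip_width: 45.7
```

```bash
python3 - <<'E'
from h import *
for n in ('wrist','top'):
    c=cap(n,'x22%s.png'%n);P=cloud(c).reshape(-1,3)
    Q=P[(P[:,2]>144)&(P[:,2]<156)&(abs(P[:,0]-612)<80)&(abs(P[:,1]-10)<110)]
    print(n,len(Q),cv2.minAreaRect(Q[:,:2].astype(np.float32)))
print(delta([432.1,248.2,130]))
E
```

```text
wrist 18818 ((610.9468383789062, 2.7191696166992188), (168.63128662109375, 100.58187103271484), 84.86012268066406)
top 739 ((611.202392578125, 2.7234344482421875), (170.3264617919922, 98.8461685180664), 84.65853881835938)
(array([ 228.8, -201.2,  110.4]), 0.0)
```

Back at (611,2.7), square. Pressing again.

>>> carry_out(
  motion=[
    [1,35,-30,0,0],
    [1,75,-65,0,0],
    [1,120,-105,0,0],
    [1,160,-140,20,0],
    [1,200,-175,60,0],
    [1,229,-201,90,0],
    [1,229,-201,110,0],
    [1,229,-201,110,0],
    [1,229,-201,110,0],
  ],
)

```text
time: 48.95
tool_pos: [432.8, 248.1, 130.6]
tcp_rot: [3.137, -0.002, 1.48]
contact_force: [-0.3, 0.3, 1.3]
grip_width: 0.4
```

```bash
python3 - <<'E'
from h import *
c=cap('top');P=cloud(c).reshape(-1,3)
Q=P[(P[:,2]>144)&(P[:,2]<156)&(abs(P[:,0]-612)<80)&(abs(P[:,1]-10)<110)]
print(len(Q),cv2.minAreaRect(Q[:,:2].astype(np.float32)))
print(bot.get_obs()['tool_pos'],delta([432.1,248.2,56]))
E
```

```text
2972 ((611.0327758789062, 2.7495193481445312), (170.2693328857422, 101.15097045898438), 84.75879669189453)
[433.06355595 248.0522845  131.00726773] (array([-0.1, -1.4, 75. ]), 0.0)
```

>>> carry_out(
  motion=[
    [1,0,-1.2,40,0],
    [1,0,-1.2,63,0],
    [1,0,-1.2,68,0],
    [1,0,-1.2,72,0],
    [1,0,-1.2,75,0],
    [1,0,-1.2,76.5,0],
    [1,0,-1.2,76.5,0],
  ],
)

```text
time: 49.88
tool_pos: [433.0, 248.3, 56.1]
tcp_rot: [3.134, -0.003, 1.48]
contact_force: [-2.6, -3.6, 12.1]
grip_width: 0.7
```

>>> carry_out(
  motion=[
    [1,0,0,1,0],
    [1,0,0,1,0],
    [1,0,0,1,0],
    [1,0,0,1,0],
    [1,0,0,1,0],
    [1,0,0,1,0],
    [1,0,0,1,0],
    [1,0,0,1,0],
  ],
)

```text
time: 50.88
tool_pos: [433.0, 248.2, 56.2]
tcp_rot: [3.134, -0.003, 1.48]
contact_force: [-3.1, -2.6, 8.3]
grip_width: 0.5
```

```bash
python3 - <<'E'
from h import *
c=cap('top');P=cloud(c).reshape(-1,3)
Q=P[(P[:,2]>144)&(P[:,2]<156)&(abs(P[:,0]-612)<80)&(abs(P[:,1]-10)<110)]
print(len(Q),cv2.minAreaRect(Q[:,:2].astype(np.float32)),bot.get_obs()['contact_force'])
E
```

```text
2974 ((610.7600708007812, 2.6674346923828125), (170.1066131591797, 101.13111877441406), 84.57794189453125) [-3.51063327 -2.6250942   8.9974484 ]
```

The case was still centred at the end of the hold, so step 3 is certain. I'll release and go back to it.

>>> carry_out(
  motion=[
    [1,0,0,0,0],
    [1,0,0,-20,0],
    [1,0,0,-60,0],
    [0.5,0,0,-110,0],
    [0.5,0,0,-165,0],
    [0.5,0,0,-180,0],
    [0.5,0,0,-180,0],
  ],
)

```text
time: 51.8
tool_pos: [432.2, 248.3, 237.7]
tcp_rot: [3.13, -0.005, 1.48]
contact_force: [0.6, 0.0, -1.0]
grip_width: 36.0
```

```bash
python3 - <<'E'
from h import *
c=cap('top');P=cloud(c).reshape(-1,3)
Q=P[(P[:,2]>144)&(P[:,2]<156)&(abs(P[:,0]-612)<120)&(abs(P[:,1]-10)<130)]
print(len(Q),cv2.minAreaRect(Q[:,:2].astype(np.float32)))
print(delta([611,2.5,245]))
c=cap('wrist','w23.png')
E
```

```text
2968 ((611.0679931640625, 2.7553176879882812), (169.9563751220703, 101.43224334716797), 84.93485260009766)
(array([-228.2,  201. ,   -7.7]), 0.0)
```

>>> carry_out(
  motion=[
    [0.5,-40,35,-8,0],
    [0.5,-85,75,-8,0],
    [0.5,-130,115,-8,0],
    [0.5,-175,155,-8,0],
    [0.5,-228,201,-8,0],
    [0.5,-228,201,-8,0],
    [0.5,-228,201,-8,0],
  ],
)

```text
time: 52.78
tool_pos: [610.1, 2.5, 242.5]
tcp_rot: [3.138, -0.003, 1.479]
contact_force: [0.0, 0.4, 0.0]
grip_width: 45.9
```

```bash
python3 - <<'E'
from h import *
for n in ('wrist',):
    c=cap(n,'x24%s.png'%n);P=cloud(c).reshape(-1,3)
    Q=P[(P[:,2]>144)&(P[:,2]<156)&(abs(P[:,0]-612)<80)&(abs(P[:,1]-10)<110)]
    print(n,len(Q),cv2.minAreaRect(Q[:,:2].astype(np.float32)))
print(bot.get_obs()['tool_pos'],delta([611,2.5,165.5]))
E
```

```text
wrist 18769 ((611.008544921875, 4.000495910644531), (165.5176544189453, 100.46295928955078), 84.81321716308594)
[609.82888903   3.37868478 243.14682549] (array([-1. ,  0.9, 77.6]), 0.0)
```

>>> carry_out(
  motion=[
    [0.5,-1,1,40,0],
    [0.5,-1,1,77.5,0],
    [0.5,-1,1,77.5,0],
    [0.5,-1,1,77.5,0],
    [1,-1,1,77.5,0],
    [1,-1,1,77.5,0],
    [1,-1,1,77.5,0],
    [1,-1,1,77.5,0],
    [1,-1,1,77.5,0],
  ],
)

```text
time: 53.95
tool_pos: [611.5, 2.4, 165.9]
tcp_rot: [3.136, -0.003, 1.48]
contact_force: [1.4, -0.1, 1.6]
grip_width: 13.6
```

>>> carry_out(
  motion=[
    [1,0,0,-15,0],
    [1,0,0,-35,0],
    [1,0,0,-50,0],
    [1,0,0,-50,0],
  ],
)

```text
time: 54.45
tool_pos: [611.8, 2.2, 217.4]
tcp_rot: [3.133, -0.003, 1.48]
contact_force: [-0.5, -0.1, -5.2]
grip_width: 13.6
```

```bash
python3 - <<'E'
from h import *
o=bot.get_obs();print(o['grip_width'],o['contact_force'],delta([617.5,341,216],np.radians(90)))
E
```

```text
13.603387816849267 [-0.53904905 -0.06513786 -5.24359505] (array([337.9, -24.9,   2.2]), -5.2)
```

>>> carry_out(
  motion=[
    [1,25,-2,0,0],
    [1,65,-5,0,-1],
    [1,110,-8,0,-2],
    [1,155,-12,0,-3],
    [1,200,-15,0,-4],
    [1,245,-18,0,-5.2],
    [1,285,-21,0,-5.2],
    [1,315,-23,0,-5.2],
    [1,338,-25,0,-5.2],
    [1,338,-25,0,-5.2],
  ],
)

```text
time: 55.7
tool_pos: [616.3, 342.8, 216.5]
tcp_rot: [3.135, -0.002, 1.574]
contact_force: [-0.5, -0.8, -5.3]
grip_width: 13.5
```

```bash
python3 - <<'E'
from h import *
c=cap('wrist','w25.png');o=bot.get_obs();print(o['tool_pos'],np.degrees(o['tcp_rot']),delta([617.5,341,142],np.radians(90)))
E
```

```text
[616.68692354 341.41876622 216.68018972] [ 1.79636069e+02 -6.02813700e-02  9.00977768e+01] (array([-0.5,  0.3, 74.7]), 0.1)
```

View pics/w25.png

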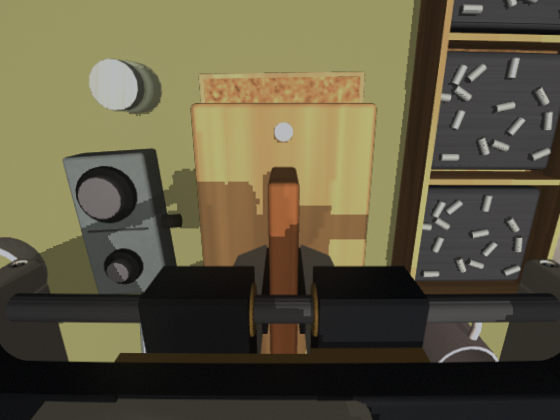

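The case is centred over the cork board, whose far edge is at row 75. Lowering.

>>> carry_out(
  motion=[
    [1,0,0,25,0],
    [1,0,0,50,0],
    [1,0,0,65,0],
    [1,0,0,71,0],
    [1,0,0,74,0],
    [1,0,0,75.5,0],
    [1,0,0,75.5,0],
  ],
)

```text
time: 56.62
tool_pos: [617.7, 341.5, 142.2]
tcp_rot: [3.133, -0.001, 1.572]
contact_force: [0.4, -0.9, -1.2]
grip_width: 13.6
```

>>> carry_out(
  motion=[
    [1,0,0,0.7,0],
    [0.5,0,0,0.7,0],
    [0.5,0,0,0.7,0],
    [0.5,0,0,0.7,0],
    [0.5,0,0,0.7,0],
    [0.5,0,0,-30,0],
    [0.5,0,0,-75,0],
    [0.5,0,0,-80,0],
  ],
)

```text
time: 57.62
tool_pos: [618.5, 342.1, 226.8]
tcp_rot: [3.126, -0.005, 1.573]
contact_force: [0.1, 0.0, -0.1]
grip_width: 45.9
```

```bash
python3 - <<'E'
from h import *
for n in ('wrist','top'):
    c=cap(n,'x26%s.png'%n);P=cloud(c).reshape(-1,3)
    Q=P[(P[:,2]>120)&(P[:,2]<132)&(abs(P[:,0]-617)<80)&(abs(P[:,1]-340)<110)]
    if len(Q)>9: print(n,len(Q),Q[:,2].mean(),cv2.minAreaRect(Q[:,:2].astype(np.float32)))
print(bot.get_obs()['tool_pos'],delta([432.1,248.2,130]))
E
```

```text
wrist 18138 126.19498059761338 ((617.6876220703125, 341.6200866699219), (100.30522918701172, 169.04139709472656), 0.2727299630641937)
top 2060 126.43449571915474 ((617.2999877929688, 327.75286865234375), (100.03087615966797, 143.9786376953125), 0.2591799199581146)
[617.24535459 341.49233084 223.00250792] (array([ -93.2, -186.2,   91. ]), 0.0)
```

>>> carry_out(
  motion=[
    [1,-15,-30,0,0],
    [1,-35,-70,0,0],
    [1,-60,-115,0,0],
    [1,-80,-155,20,0],
    [1,-93,-186,60,0],
    [1,-93,-186,91,0],
    [1,-93,-186,91,0],
    [1,-93,-186,91,0],
  ],
)

```text
time: 58.72
tool_pos: [432.9, 248.6, 130.4]
tcp_rot: [3.132, -0.002, 1.572]
contact_force: [0.3, -0.1, 0.8]
grip_width: 0.3
```

```bash
python3 - <<'E'
from h import *
c=cap('wrist','w27.png');print(bot.get_obs()['tool_pos'],bot.get_obs()['grip_width'],delta([432.1,248.2,56]))
E
```

```text
[433.16891732 248.71825752 130.80337246] 0.473373564764471 (array([-0.7, -1.9, 74.8]), 0.0)
```

View pics/w27.png

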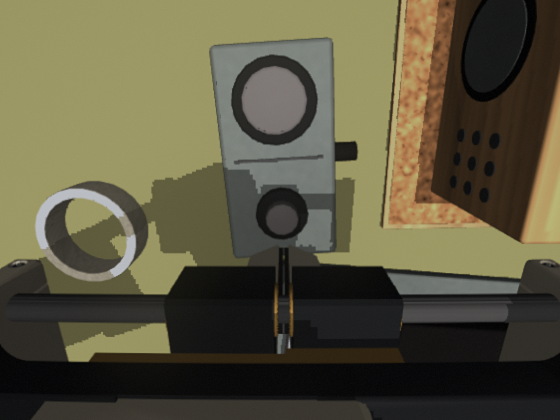

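The fingertips are over the start button (282,215) and the case is upright on the cork. Pressing.

>>> carry_out(
  motion=[
    [1,-0.7,-1.5,40,0],
    [1,-0.7,-1.5,63,0],
    [1,-0.7,-1.5,68,0],
    [1,-0.7,-1.5,72,0],
    [1,-0.7,-1.5,75,0],
    [1,-0.7,-1.5,76.5,0],
    [1,-0.7,-1.5,76.5,0],
  ],
)

```text
time: 59.65
tool_pos: [433.2, 248.5, 56.1]
tcp_rot: [3.128, -0.003, 1.573]
contact_force: [-3.4, -1.4, 12.7]
grip_width: 0.3
```

>>> carry_out(
  motion=[
    [1,0,0,1,0],
    [1,0,0,1,0],
    [1,0,0,1,0],
    [1,0,0,1,0],
    [1,0,0,1,0],
    [1,0,0,1,0],
    [1,0,0,1,0],
    [1,0,0,1,0],
    [1,0,0,1,0],
  ],
)

```text
time: 60.78
tool_pos: [433.2, 248.5, 56.2]
tcp_rot: [3.128, -0.004, 1.573]
contact_force: [-3.0, -1.7, 7.9]
grip_width: 0.7
```

```bash
python3 - <<'E'
from h import *
c=cap('top','t28.png');P=cloud(c).reshape(-1,3)
Q=P[(P[:,2]>120)&(P[:,2]<132)&(P[:,0]>540)&(abs(P[:,0]-617)<120)&(abs(P[:,1]-340)<140)]
print(len(Q),cv2.minAreaRect(Q[:,:2].astype(np.float32)),bot.get_obs()['contact_force'])
E
```

```text
2780 ((617.0037841796875, 342.0152282714844), (99.9761734008789, 171.98410034179688), 0.26176974177360535) [-3.46252537 -1.58832786  7.73314062]
```

View pics/t28.png

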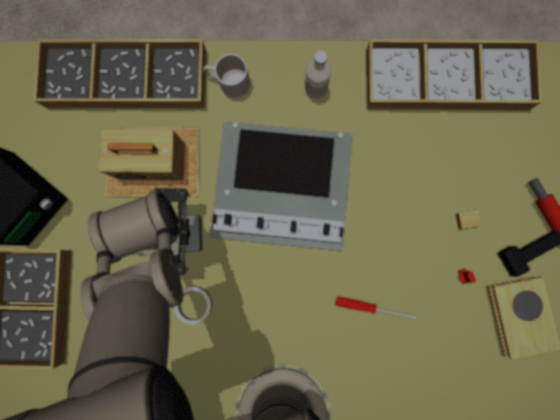

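Case at (617,342) on the board, button bottomed. I'll release, retreat and make the final check.

>>> carry_out(
  motion=[
    [1,0,0,0,0],
    [1,0,0,-20,0],
    [1,0,0,-60,0],
    [1,0,0,-110,0],
    [1,0,20,-150,0],
    [1,-120,0,-170,0],
    [1,-120,0,-170,0],
    [1,-120,0,-170,0],
  ],
)

```text
time: 61.82
tool_pos: [431.4, 125.0, 227.1]
tcp_rot: [3.125, -0.003, 1.568]
contact_force: [-0.2, 0.4, -0.9]
grip_width: 0.3
```

```bash
python3 - <<'E'
from h import *
tops('w29',[(443,-101,86),(450,-23,86),(457,57,86),(464,134,86)])
c=cap('wrist');P=cloud(c).reshape(-1,3)
Q=P[(np.hypot(P[:,0]-432,P[:,1]-248)<9)&(P[:,2]<80)];print('start z',np.median(Q[:,2]) if len(Q) else None)
c=cap('top','t30.png');P=cloud(c).reshape(-1,3)
Q=P[(P[:,2]>120)&(P[:,2]<132)&(P[:,0]>540)&(abs(P[:,0]-617)<120)&(abs(P[:,1]-340)<140)]
print('case',cv2.minAreaRect(Q[:,:2].astype(np.float32)),Q[:,2].mean())
for x,y in((443,-101),(450,-23),(457,57),(464,134)):
    Q=P[(abs(P[:,2]-86)<6)&(abs(P[:,0]-x)<25)&(abs(P[:,1]-y)<25)]
    if len(Q): print(np.median(Q,0).round(1))
print(bot.get_obs()['tool_pos'],bot.get_obs()['contact_force'])
E
```

```text
[431.6 126.6 226.7] [179.06  -0.23  89.91] 0.14414146806585704
post near 457 57 -> [465.4  61.2  19.4   8.4 -39.5] z 84.5
post near 464 134 -> [464.8 133.2  25.9  14.3  -5.9] z 86.1
start z 62.07664045644859
case ((616.8782958984375, 341.7127990722656), (100.00921630859375, 172.7948760986328), 0.17176584899425507) 126.4480004542833
[ 443.5 -101.1   86.2]
[449.9 -22.   85.8]
[458.2  55.5  85.9]
[431.43568298 128.31034637 226.05324507] [-0.57942927  0.85167816  0.25707113]
```

View pics/w29.png

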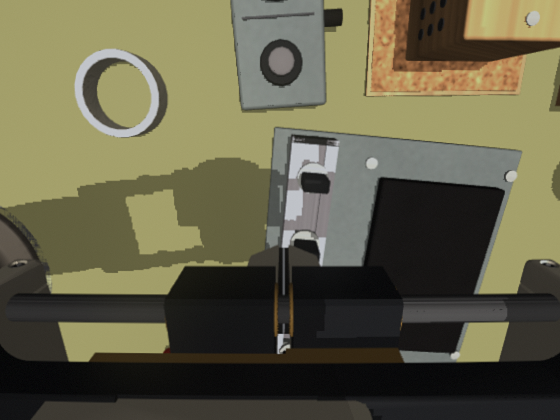

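View pics/t30.png

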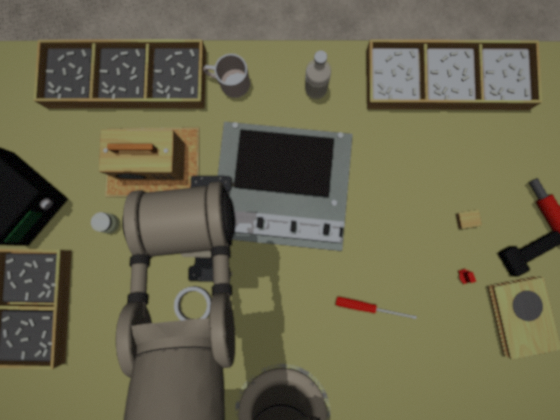

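```bash
python3 -c "
from plant import bot
print(bot.close_job())"
```

```text
the job is handed in; nothing more can be done
None
```

The job is handed in at about 62 s of the 210 s allowed; no verdict was reported. All four black posts are locked in the strut. The case was tested on the rubber plate and now stands on the cork board. The start button was pressed again to re-arm the stand and is released.

**Start button pressed twice on the plate:** between the check just before the first press and the picture after its release, the case was knocked about 45 mm aside. I could not tell whether that press counted, so I put the case back and pressed again. It was still centred at the end of that second hold.

**Last checks:**
- **Posts:** all four tops were at about 86 mm, as expected for a locked post. Once all four were in, they were within about 2° of square. In the final wrist picture the gripper hid two posts and part of a third, whose angle read wrong. The top camera hid the fourth; between them, the two views gave the right height for all four.
- **Case:** upright on the board, at (617, 342) against a board centre of (618, 342).
- **Start button:** up, its top at 62 mm.
- **Bystanders:** the stop button was never touched; the jar and the offcut are where they started.

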